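Unclamp the dried clock cases

TASK

The glue has dried: lift the loose cover off the clamp's hex nut and stand it in the green pin tray, put the adjustable wrench on the nut, roll its worm until the jaws just fit, and with it slacken the nut an eighth of a turn or a little more (counter-clockwise seen from above). Only once the nut is slack, move every clock case from the clamp into the white tray. Leave the wrench lying back on its cork mat, the cover in the pin tray, and the bell jar, lamp base and little dining table as they are.

Things in the scene. Friction and masses are not known exactly. Their poses are not given: they have to be found in the camera images.
- clamp: Fixed cam clamp. Origin: on the nut's vertical axis, at desk level; x away from the robot at yaw 0. Wooden board 230 x 250 x 12 mm (x from -75 to 155 mm); a sprung aluminium disc, radius 72 mm, round the origin, top 37 mm above the desk (gives 6 mm at 2.5 N/mm after 6 N). The clock cases stand on the board in a row along y at x = 115 mm, about 80 mm apart, between fence (x 131 to 145 mm, 34 mm above the desk) and clamp bar.
- bar (a joint): Travel of the clamp bar towards the nut, m, driven by the nut (5 mm per rad, -2 to 10 mm). At 0 (closed) the bar, 16 mm wide, 235 mm long, its top 34 mm above the desk, spans x 83 to 99 mm of the clamp, 1 mm from the cases.
- nut (a joint): Turn of the clamp nut about its vertical axis, rad; 0 to 0.05 at the start (closed), grows counter-clockwise seen from above, stop at 1.4. Stiff (0.2 N m). It draws the clamp bar back 5 mm per rad. An eighth of a turn is 0.79.
- nut_mid (a point): Centre of the steel hex nut: 30 mm across flats, 34.6 mm across corners, 20 mm high, sitting on the disc (from 37 to 57 mm above the desk), a stud 14 mm thick rising 4 mm above it. Its axes turn with the nut: two flats face its +y and -y, corners point along +x and -x (so it repeats every 60 degrees).
- cover: Loose grey plastic cover, an upside-down cup, outer diameter 62 mm, 35 mm high, open below, standing over the nut on the disc. On top a knob 24 mm in diameter from 43 to 68 mm above its origin. Origin: centre of its open underside; z up. 80 g.
- pin_tray: Fixed square green enamel pin tray, 110 x 110 mm, wall 4 mm thick and 16 mm high, inner floor 4 mm up. Origin: centre of its underside. The cover goes here.
- wrench: Loose steel adjustable wrench, 0.37 kg, 184 x 72 mm, 20 mm thick, flat on the mat. Origin: underside, below the middle of the mouth; x from handle to mouth, z up. Handle 22 mm wide, x -168 to -74 mm. Fixed jaw's face at y = -15 mm, moving jaw on the +y side; throat at x = -22, jaw tips at 16 mm. Balances about 54 mm behind the origin. On the nut it lies flat on the disc, x along a corner direction.
- wrench_mouth (a point): Middle of the wrench's mouth: on the wrench, 10 mm above its origin. On the nut it coincides with nut_mid when the jaws are snug.
- wrench_grip (a point): Point in the middle of the wrench handle, 85 mm behind the mouth, half its thickness up; a grasp across the handle (22 mm) fits here.
- worm_top (a point): Top of the wrench's worm: a knurled steel roller, 24 mm in diameter, 22 mm long, axis along the wrench's y, 48 mm behind the mouth, 4 mm to +y, 8 mm proud of the head. With the wrench on the nut, a fingertip pressing it 1 to 3 mm down and drawn to the wrench's +x rolls it and closes the jaws; drawn back, opens them. It slips once the jaws hold the nut.
- worm (a joint): Roll of the worm, rad; it starts at -1 to 1; grows as its top moves to the wrench's +x, which closes the jaws 2 mm per rad (24 mm of finger travel is 2 rad, 4 mm). Stiff enough (0.04 N m) to hold the jaws.
- jaw (a joint): Position of the moving jaw, m: the jaw opening is 38 mm + this value (range -14 to +4 mm); it starts between -2 and +2 mm (36 to 40 mm open). About -8 mm fits the 30 mm nut; 32 mm opening or less counts as just fitting.
- mat: Fixed cork mat 200 x 100 x 4 mm on which the wrench lies and to which it returns. Origin: centre of its underside; x along its length. The wrench starts with its origin about 65 mm towards +x from the centre, its handle towards -x.
- clock1: Oak model clock case, 30 x 34 mm (x, y), 85 mm high, 60 g: plinth up to 22 mm, waist 23 x 25 mm from 18 to 62 mm, hood 30 x 34 mm from 59 to 85 mm, with a white dial on the hood's -x face. Origin: centre of its underside, z towards the hood. One to three cases are there.
- clock2: As clock1 (may be absent).
- clock3: As clock1 (may be absent).
- out_tray_in (a point): Centre of the inner floor (5 mm up) of the fixed white tray: outside 210 x 150 mm (its x, y), walls 5 mm thick, rim 20 mm above the desk. The clock cases go in here.
- bell_jar: Bystander: small glass bell jar on a dark base, 84 mm wide, 116 mm high. Not to be disturbed.
- lamp_base: Bystander: grey plastic hobby lamp base 90 x 75 mm with a black toggle switch and a stem to 102 mm. Not to be disturbed.
- dining_table: Bystander: model cherry dining table 100 x 75 mm, 59 mm high. Not to be disturbed.
Things that resemble listed ones, but are neither listed nor needed, are in the scene too. Leave any blue or purple look-alike of the clock3 alone.

How it is judged:
On the way, in this order (a step that is already met when the one before it is completed fails the run):
1. the cover is off the nut (horizontal distance between cover and nut_mid above 0.07 m), for 0.2 s.
2. the wrench lies flat round the still tight nut and its jaws just fit (opening 32 mm or less) (horizontal distance between wrench_mouth and nut_mid below 0.012 m and z of wrench_mouth in the frame of nut_mid between -0.009 and 0.009 m and angle between wrench's own z axis and vertical below 0.15 rad and value of joint jaw below -0.006 m and value of joint nut below 0.35 rad), for 0.2 s.
3. the nut is slackened with the fitted wrench (at least 0.65 rad) (horizontal distance between wrench_mouth and nut_mid below 0.012 m and z of wrench_mouth in the frame of nut_mid between -0.009 and 0.009 m and angle between wrench's own z axis and vertical below 0.15 rad and value of joint jaw below -0.006 m and value of joint nut above 0.65 rad), for 0.2 s.
4. every clock case is in the white tray (x of clock1 in the frame of out_tray_in between -0.105 and 0.105 m and y of clock1 in the frame of out_tray_in between -0.075 and 0.075 m and z of clock1 in the frame of out_tray_in between -0.01 and 0.095 m and x of clock2 in the frame of out_tray_in between -0.105 and 0.105 m and y of clock2 in the frame of out_tray_in between -0.075 and 0.075 m and z of clock2 in the frame of out_tray_in between -0.01 and 0.095 m and x of clock3 in the frame of out_tray_in between -0.105 and 0.105 m and y of clock3 in the frame of out_tray_in between -0.075 and 0.075 m and z of clock3 in the frame of out_tray_in between -0.01 and 0.095 m), for 0.2 s.
At the end, for the whole second after the job is handed in: every clock case rests inside the white tray (any way up), the nut is at least 0.65 rad slack, the cover stands upright in the pin tray (within 30 mm of its centre each way), the wrench lies flat on the cork mat (mouth and grip point over it, to 10 mm), all at rest (all of step 4 and value of joint nut above 0.65 rad and x of cover in the frame of pin_tray between -0.03 and 0.03 m and y of cover in the frame of pin_tray between -0.03 and 0.03 m and z of cover in the frame of pin_tray below 0.012 m and angle between cover's own z axis and vertical below 0.2 rad and x of wrench_grip in the frame of mat between -0.1 and 0.1 m and y of wrench_grip in the frame of mat between -0.05 and 0.05 m and x of wrench in the frame of mat below 0.11 m and y of wrench in the frame of mat between -0.06 and 0.06 m and z of wrench in the frame of mat below 0.012 m and angle between wrench's own z axis and vertical below 0.15 rad and linear speed of each of clock1, clock2, clock3, cover, wrench below 0.03 m/s); the robot touches nothing.
It fails at once if bell_jar is shoved (over 30 mm) or tipped over (distance of bell_jar from where it was at the start of the episode above 0.03 m or angle between bell_jar's own z axis and vertical above 0.4 rad).
It fails at once if lamp_base is shoved (over 30 mm) or tipped over (distance of lamp_base from where it was at the start of the episode above 0.03 m or angle between lamp_base's own z axis and vertical above 0.4 rad).
It fails at once if dining_table is shoved (over 30 mm) or tipped over (distance of dining_table from where it was at the start of the episode above 0.03 m or angle between dining_table's own z axis and vertical above 0.4 rad).
It fails at once if a clock case is taken to the white tray while the nut is still tight (value of joint nut below 0.5 rad and horizontal distance between any of clock1, clock2, clock3 and out_tray_in below 0.1 m).
Of clock1, clock2, clock3 only 1 to 3 are there at a start; the rules pass over those that are not, and their reading is None.
At some moment in a run one of clock1, clock2, clock3, cover may be knocked a few centimetres aside while the robot is not near it.
Once in a run the grip may slacken for a moment while it holds something.
It also fails if it takes over 210 s, if anything falls off the work surface, if the arm or the gripper's body presses on something with over 40 N, if the wrist force passes 120 N, or if a joint passes its speed limit or range.

ROBOT

A 7-joint arm with a two-finger parallel gripper is mounted at the origin on the work surface. World frame = base frame: x ahead of the robot, y to its left, z up, the work surface at z = 0. Lengths are in m, angles in rad, forces in N, time in s.
With the tool pointing down it reaches from about 0.4 to 0.85 m from the base axis. Payload 4.5 kg.
Tool frame: the origin (TCP) lies at the very end of the fingers, on their centre line; the grasp point (between the pads) lies 19 mm behind it; z points along the fingers, x is the direction in which the jaws open and shut, and the axes are right-handed (so a half turn about z gives the same grasp; the last joint's range is limited). The gripper opens to 88 mm and grips with 3 to 60 N. Pads are 18 mm wide; open, the fingers measure 123 mm over their backs; the gripper's body (75 mm by 187 mm) begins 45 mm behind the grasp point.
Start: joints at [1.143, 0.689, -0.195, 1.565, 0.157, 0.902, -0.215], TCP at [0.279, -0.56, 0.239] pointing down, gripper open.
Joint ranges: [-3.01, 3.01], [-0.46, 2.08], [-1.47, 1.51], [0.13, 2.56], [-1, 4.14], [0.04, 2.09], [-2.66, 2.66]. Speed limits (rad/s): [2.57, 2.57, 3.14, 3.14, 3.14, 3.14, 3.14].

INTERFACE

Orientations are given as a unit quaternion [x, y, z, w].
In Python, from plant import * gives the robot as it stands.
- The arm moves only by the tool apply_moves, never from a script. Its argument "series" is a list of rows, each an object of numbers: "x", "y", "z": the shift along the tool's x, y, z in units of 80 cm (1.0 is 80 cm); "wx", "wy", "wz": the turn, a rotation vector about the tool's x, y, z in units of pi rad (1.0 is pi rad); "fingers": the opening, from -1 (shut) to 1 (fully open), so that 0 is half open. In form: [{"x": .., "y": .., "z": .., "wx": .., "wy": .., "wz": .., "fingers": ..}, ...]. A call has 1 to 8 rows; each row shifts and turns the pose as measured when the row begins, along the tool's axes as they then stand; what a row does not reach is not made up. A row lasts 1/8 s, in which the tool goes at most 62.5 mm and 10.7 degrees, less where a joint would pass 70% of its speed; a pose out of reach is approached as far as the arm can. A call with a number of a shift or a turn outside -1 to 1 is refused whole. A call with a gripper value outside its range is refused whole. The fingers move at their own pace and stop on an object; "force" is the grip in N (left out, the last holds). Time passes only in rows, so rows that do not move let the fingers close. It gives the time, the measured TCP pose, the force and the opening at its end, in the units of the state.
- get_state(): the state, without advancing time (a new reading comes with each control period).
- snapshot(name): name is "side" or "top"; returns (picture, depth): 420x560x3 uint8, red, green, blue; 420x560 float32, m along the optical axis (not along the pixel's ray), 0 where there is no reading.
- camera_model(name): a dict with "camera_matrix" (3x3 intrinsics, pixels), "world_from_camera" (4x4, takes a point from camera to world coordinates). Camera axes: x right, y up, looking along -z (the intrinsics and any distortion apply to the point x, -y, -z); pixel columns grow to the right and rows downward; lengths in m; the calibration is good to about 2 mm. A picture is of the moment at which its call begins. camera_model takes no time and is no camera call.
- finish_job(): hands the job in, once; it reports no verdict.
The state is a dict: "clock": time; "q": joint angles; "qd": joint speeds; "joint_torque": joint torques, N m; "tool_pos": TCP position; "eef_rot": TCP orientation; "contact_force": force on the tool from outside, world axes, zero at the start; "moment": the same for the moment, N m; "opening": opening from 0.0 (shut) to 1.0 (fully open).
Only numpy, scipy, OpenCV 4.12 (cv2) and the standard library are available. Lean on these libraries where they do the work, as an engineer would, in place of code of your own. Each camera call takes 0.05 s, during which the arm holds its last target. There are 200 camera calls.

## Working session

There is one attempt and no reset: what is moved stays moved. The work goes in short steps, Python scripts to look and compute and a tool call to move; the robot and the scene stay as the last step left them, time stands still between calls to the robot, and variables do not carry over. Pictures are saved under pics/ and viewed, about 12 in all and at most 16, crops included, and the job is handed in when it is done.

Besides the shell and the picture viewer there is one more tool, called after "Request:" as name(argument=value, ...), one argument or row to a line, values as JSON. apply_moves: Moves the arm, as the interface text tells. Its arguments: {"type":"object","properties":{"series":{"type":"array","items":{"type":"object","properties":{"x":{"type":"number"},"y":{"type":"number"},"z":{"type":"number"},"wx":{"type":"number"},"wy":{"type":"number"},"wz":{"type":"number"},"fingers":{"type":"number"}}}},"force":{"type":"number"}},"required":["series"]}

```bash
mkdir -p pics; ls; cat > h.py <<'E'
from plant import *
import numpy as np, cv2
from scipy.spatial.transform import Rotation as R
def cam(n):
    c=camera_model(n); return np.array(c["camera_matrix"]),np.array(c["world_from_camera"]),c
def snap(n,f):
    p,d=snapshot(n); cv2.imwrite(f"pics/{f}.png",p[:,:,::-1]); np.save(f"pics/{f}_d.npy",d); return p,d
def cloud(n,d):
    K,T,_=cam(n); v,u=np.mgrid[:d.shape[0],:d.shape[1]]
    P=np.stack([(u-K[0,2])/K[0,0]*d,-(v-K[1,2])/K[1,1]*d,-d],-1)
    return P@T[:3,:3].T+T[:3,3]
def st():
    s=get_state(); print("t",round(s["clock"],2),"p",np.round(s["tool_pos"],4),"q",np.round(s["q"],2),"op",round(s["opening"],3),"F",np.round(s["contact_force"],1)); r=R.from_quat(s["eef_rot"]).as_matrix(); print("toolx",np.round(r[:,0],3),"z",np.round(r[:,2],3)); return s
E
python3 - <<'E'
from h import *
st()
for n in("side","top"):
    print(n,camera_model(n)); snap(n,n+"0")
E
```

```text
pics
t 0.0 p [ 0.2781 -0.559   0.2379] q [ 1.14  0.69 -0.19  1.57  0.16  0.9  -0.22] op 1.002 F [ 0.1 -0.4 -0.6]
toolx [ 0.446 -0.895 -0.002] z [-0.001  0.002 -1.   ]
side {'camera_matrix': array([[456.97366796,   0.        , 285.59504751],
       [  0.        , 456.97366796, 204.99418023],
       [  0.        ,   0.        ,   1.        ]]), 'world_from_camera': array([[-0.97085549,  0.13748997, -0.19630621,  0.3485756 ],
       [-0.23919185, -0.60733145,  0.75758548,  0.85681932],
       [-0.01506253,  0.78246087,  0.62251756,  0.78157912],
       [ 0.        ,  0.        ,  0.        ,  1.        ]])}
top {'camera_matrix': array([[529.33932325,   0.        , 278.38031044],
       [  0.        , 529.33932325, 199.00083442],
       [  0.        ,   0.        ,   1.        ]]), 'world_from_camera': array([[-0.00818699,  0.9824501 , -0.18634585,  0.29990613],
       [-0.99992452, -0.00975051, -0.00747546, -0.02229251],
       [-0.00916123,  0.18627058,  0.98245577,  1.4766384 ],
       [ 0.        ,  0.        ,  0.        ,  1.        ]])}
```

View pics/top0.png

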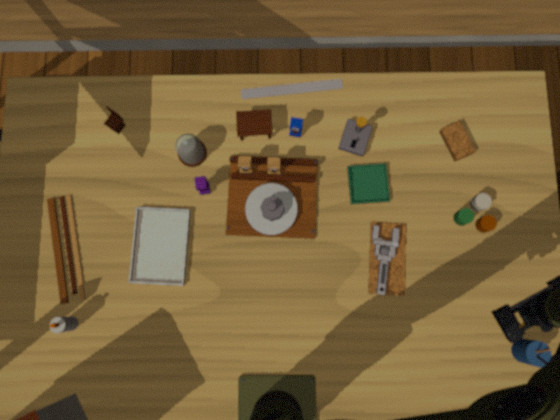

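View pics/side0.png

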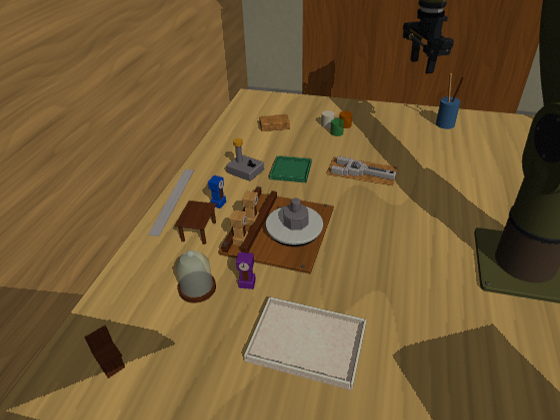

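The top view shows the clamp with a covered nut at (271,209) and two oak cases at (245,165) and (274,165). The wrench on its mat is at (385,258), the pin tray at (369,183) and the white tray at (160,245). The blue case at (296,127) and the purple one at (203,185) are look-alikes to leave alone. The dark object at (115,120) isn't on the clamp.

```bash
python3 - <<'E'
from h import *
p=cv2.imread("pics/top0.png")
a=cv2.resize(p[145:245,215:325],None,fx=5,fy=5,interpolation=3)[:, :]
b=cv2.resize(p[215:305,360:415],None,fx=5.5,fy=5.5,interpolation=3)
H=max(a.shape[0],b.shape[0]); c=np.zeros((H,a.shape[1]+b.shape[1],3),np.uint8); c[:a.shape[0],:a.shape[1]]=a; c[:b.shape[0],a.shape[1]:]=b
c=cv2.convertScaleAbs(c[:600,:],alpha=1.5); cv2.imwrite("pics/crop0.png",c); print(c.shape)
for n in("top","side"):
    d=np.load(f"pics/{n}0_d.npy"); P=cloud(n,d); 
    x,y,z=P[...,0],P[...,1],P[...,2]; ok=d>0
    def rg(nm,m):
        m=m&ok
        if m.sum()<3: print(n,nm,m.sum());return
        q=P[m]; print(n,nm,m.sum(),"med",np.round(np.median(q,0),4),"mid",np.round((q.min(0)+q.max(0))/2,4),"ext",np.round(np.ptp(q,axis=0),3))
    if n=="top":
        u=lambda r0,r1,c0,c1:(np.mgrid[:420,:560][0]>=r0)&(np.mgrid[:420,:560][0]<r1)&(np.mgrid[:420,:560][1]>=c0)&(np.mgrid[:420,:560][1]<c1)
        cl=P[209,271]; print("knobpix",cl)
    X,Y=cl[0],cl[1]
    near=(abs(x-X)<.06)&(abs(y-Y)<.06)
    rg("knob",near&(z>.085)&(z<.125)); rg("cup",near&(z>.06)&(z<.08)); 
    rg("disc",(abs(x-X)<.08)&(abs(y-Y)<.09)&(z>.03)&(z<.045))
    row=(x>X+.08)&(x<X+.16)&(abs(y-Y)<.14)
    m=(row&(z>.072)&(z<.1)&ok).astype(np.uint8); k,l,s,_=cv2.connectedComponentsWithStats(m)
    for i in range(1,k):
        if s[i,4]>8: rg(f"clock{i}",l==i)
    rg("board",(z>.007)&(z<.018)&(abs(x-X-.02)<.16)&(abs(y-Y)<.15))
    wr=P[258,385] if n=="top" else wr
    W=(abs(x-wr[0])<.13)&(abs(y-wr[1])<.07)
    rg("wrench",W&(z>.015)&(z<.04)); rg("worm",W&(z>.0275)&(z<.045)); rg("mat",W&(z>.002)&(z<.01))
    pt=P[183,369] if n=="top" else pt
    rg("ptray",(abs(x-pt[0])<.075)&(abs(y-pt[1])<.075)&(z>.011)&(z<.025))
    ot=P[245,160] if n=="top" else ot
    rg("otray",(abs(x-ot[0])<.14)&(abs(y-ot[1])<.12)&(z>.013)&(z<.03))
    rg("desk",(abs(x-.35)<.03)&(abs(y-.0)<.2))
    if n=="top":
        print("pr",[np.round(P[r,c],3) for r,c in[(127,296),(185,203),(150,190),(125,254),(120,361)]])
E
```

```text
(500, 852, 3)
knobpix [0.53360543 0.00777366 0.10445575]
top knob 70 med [0.5411 0.0051 0.105 ] mid [0.5422 0.0053 0.099 ] ext [0.022 0.022 0.027]
top cup 358 med [0.539  0.0059 0.073 ] mid [0.5437 0.0059 0.07  ] ext [0.065 0.065 0.02 ]
top disc 1595 med [0.5425 0.0121 0.0378] mid [0.5444 0.0105 0.0375] ext [0.138 0.141 0.015]
top clock1 137 med [0.6611 0.0797 0.0968] mid [0.6632 0.0794 0.0875] ext [0.032 0.034 0.025]
top clock2 131 med [ 0.657  -0.0007  0.0964] mid [0.6589 0.0007 0.0866] ext [0.031 0.035 0.027]
top board 3467 med [ 0.5732 -0.0198  0.0127] mid [0.5535 0.0077 0.0125] ext [0.32  0.3   0.011]
top wrench 855 med [ 0.4241 -0.2948  0.0251] mid [ 0.4045 -0.3097  0.0271] ext [0.185 0.083 0.024]
top worm 219 med [ 0.4271 -0.2956  0.0292] mid [ 0.404  -0.3059  0.0332] ext [0.179 0.072 0.011]
top mat 2154 med [ 0.394  -0.3107  0.0047] mid [ 0.4089 -0.3006  0.006 ] ext [0.259 0.14  0.008]
top ptray 286 med [ 0.6233 -0.2657  0.0158] mid [ 0.6187 -0.2754  0.018 ] ext [0.115 0.137 0.014]
top otray 577 med [0.4479 0.3241 0.0195] mid [0.4487 0.3189 0.0212] ext [0.216 0.161 0.016]
top
[... 695 characters left out ...]
1] ext [0.033 0.038 0.028]
side board 2701 med [0.561  0.0809 0.0126] mid [0.5866 0.0111 0.0125] ext [0.242 0.264 0.011]
side wrench 563 med [ 0.4252 -0.2857  0.0235] mid [ 0.4062 -0.3011  0.025 ] ext [0.186 0.077 0.02 ]
side worm 41 med [ 0.4303 -0.293   0.0302] mid [ 0.3831 -0.2956  0.0313] ext [0.116 0.041 0.007]
side mat 756 med [ 0.3911 -0.2783  0.0043] mid [ 0.4084 -0.3004  0.006 ] ext [0.26  0.14  0.008]
side ptray 200 med [ 0.622  -0.2534  0.0151] mid [ 0.6197 -0.2624  0.0151] ext [0.115 0.118 0.008]
side otray 1221 med [0.4482 0.3461 0.0193] mid [0.4495 0.3226 0.0185] ext [0.217 0.163 0.011]
side desk 2751 med [0.3497 0.0401 0.0005] mid [ 0.35   -0.      0.0009] ext [0.06 0.4  0.01]
```

View pics/crop0.png

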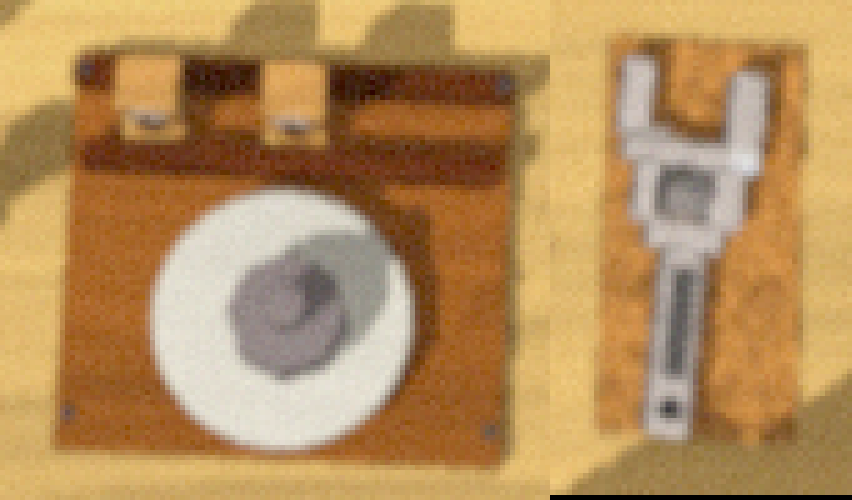

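The close crop confirms two oak cases with dials, the dark bar, the disc with the cover and the wrench with open jaws pointing up (+x). I'll write a planner and start with the cover.

```bash
cat >> h.py <<'E'
def plan(pos,ang,n,tilt=None):
    """print n rows from the measured pose to pos with tool down and tool x at ang (deg)"""
    s=get_state(); p=np.array(s["tool_pos"]); M=R.from_quat(s["eef_rot"])
    a=np.radians(ang); X=np.array([np.cos(a),np.sin(a),0]); Z=np.array([0,0,-1.]); T=R.from_matrix(np.stack([X,np.cross(Z,X),Z],1))
    w=(M.inv()*T).as_rotvec(); pos=np.array(pos,float); cur=M; pp=p; out=[]
    for i in range(n):
        nx=M*R.from_rotvec(w*(i+1)/n); q=p+(pos-p)*(i+1)/n
        d=cur.inv().apply(q-pp)/.8; r=w/n/np.pi
        out.append([round(float(v),4) for v in (*d,*r)]); cur=nx; pp=q
    print("mm/row",round(np.linalg.norm(pos-p)/n*1e3,1),"deg/row",round(np.degrees(np.linalg.norm(w))/n,2))
    for o in out: print(o)
E
python3 - <<'E'
from h import *
d=np.load("pics/top0_d.npy")
P=cloud("top",d); d2=np.load("pics/side0_d.npy"); Q=cloud("side",d2)
for A in(P,Q):
    z=A[...,2]
    for lo,hi in((.30,.38),(.33,.41)):
        m=(z>.016)&(z<.03)&(A[...,0]>lo)&(A[...,0]<hi)&(abs(A[...,1]+.30)<.06); q=A[m][:,:2]; c=q.mean(0); e=np.linalg.svd(q-c)[2][0]; print("handle",c.round(4),"yaw",np.arctan2(e[1]*np.sign(e[0]),abs(e[0])).round(3),m.sum())
    for i in range(32,52,2):
        m=(z>.016)&(z<.045)&(abs(A[...,0]-i/100)<.006)&(abs(A[...,1]+.30)<.07); q=A[m]; print(i/100,np.round([q[:,1].min(),q[:,1].max(),np.median(q[:,2]),q[:,2].max()],4))
plan((.543,.008,.17),-90,14)
E
```

```text
handle [ 0.3458 -0.2896] yaw -0.158 214
handle [ 0.3715 -0.2934] yaw -0.172 262
0.32 [-0.2969 -0.2745  0.0255  0.0324]
0.34 [-0.3011 -0.2785  0.0255  0.0311]
0.36 [-0.3021 -0.2803  0.0249  0.0306]
0.38 [-0.3056 -0.2841  0.0244  0.0299]
0.4 [-0.3177 -0.2865  0.0249  0.031 ]
0.42 [-0.327  -0.2737  0.0258  0.0389]
0.44 [-0.3358 -0.2757  0.0262  0.0364]
0.46 [-0.3392 -0.27    0.0246  0.0311]
0.48 [-0.3427 -0.2708  0.0256  0.0316]
0.5 [-0.2861 -0.2726  0.0241  0.0266]
handle [ 0.346  -0.2826] yaw -0.149 139
handle [ 0.3717 -0.2869] yaw -0.181 172
0.32 [-0.2936 -0.2704  0.0246  0.0291]
0.34 [-0.2953 -0.2721  0.0229  0.0262]
0.36 [-0.3002 -0.2737  0.0223  0.0272]
0.38 [-0.3048 -0.2798  0.024   0.0268]
0.4 [-0.3121 -0.2784  0.0239  0.0261]
0.42 [-0.3234 -0.2691  0.0236  0.0315]
0.44 [-0.3346 -0.2685  0.0239  0.0321]
0.46 [-0.3347 -0.2648  0.0237  0.0272]
0.48 [-0.3395 -0.2626  0.0229  0.0269]
0.5 [-0.2827 -0.2681  0.0236  0.0268]
mm/row 45.0 deg/row 1.89
[-0.0348, -0.0437, 0.0061, 0.0, 0.0, 0.0105]
[-0.0362, -0.0426, 0.0061, 0.0, 0.0, 0.0105]
[-0.0376, -0.0413, 0.0061, 0.0, 0.0, 0.0105]
[-0.0389, -0.0401, 0.0061, 0.0, 0.0, 0.0105]
[-0.0402, -0.0388, 0.0061, 0.0, 0.0, 0.0105]
[-0.0415, -0.0374, 0.0061, 0.0, 0.0, 0.0105]
[-0.0427, -0.036, 0.0061, 0.0, 0.0, 0.0105]
[-0.0439, -0.0346, 0.0061, 0.0, 0.0, 0.0105]
[-0.045, -0.0331, 0.0061, 0.0, 0.0, 0.0105]
[-0.0461, -0.0316, 0.0061, 0.0, 0.0, 0.0105]
[-0.0471, -0.0301, 0.0061, 0.0, 0.0, 0.0105]
[-0.048, -0.0285, 0.0061, 0.0, 0.0, 0.0105]
[-0.049, -0.0269, 0.0061, 0.0, 0.0, 0.0105]
[-0.0498, -0.0253, 0.0061, 0.0, 0.0, 0.0105]
```

Request:
apply_moves(
  series=[
    {"x": -0.035,"y": -0.044,"z": 0.006,"wz": 0.0105,"fingers": 0.3},
    {"x": -0.036,"y": -0.0425,"z": 0.006,"wz": 0.0105,"fingers": 0.3},
    {"x": -0.0375,"y": -0.041,"z": 0.006,"wz": 0.0105,"fingers": 0.3},
    {"x": -0.039,"y": -0.04,"z": 0.006,"wz": 0.0105,"fingers": 0.3},
    {"x": -0.04,"y": -0.039,"z": 0.006,"wz": 0.0105,"fingers": 0.3},
    {"x": -0.0415,"y": -0.0375,"z": 0.006,"wz": 0.0105,"fingers": 0.3},
    {"x": -0.0425,"y": -0.036,"z": 0.006,"wz": 0.0105,"fingers": 0.3},
    {"x": -0.044,"y": -0.0345,"z": 0.006,"wz": 0.0105,"fingers": 0.3},
  ],
  force=20,
)

```text
schema error: expected keys x, y, z, wx, wy, wz, fingers
```

Request:
apply_moves(
  series=[
    {"x": -0.045,"y": -0.033,"z": 0.006,"wz": 0.0105,"fingers": 0.3},
    {"x": -0.046,"y": -0.0315,"z": 0.006,"wz": 0.0105,"fingers": 0.3},
    {"x": -0.047,"y": -0.03,"z": 0.006,"wz": 0.0105,"fingers": 0.3},
    {"x": -0.048,"y": -0.0285,"z": 0.006,"wz": 0.0105,"fingers": 0.3},
    {"x": -0.049,"y": -0.027,"z": 0.006,"wz": 0.0105,"fingers": 0.3},
    {"x": -0.05,"y": -0.0255,"z": 0.006,"wz": 0.0105,"fingers": 0.3},
  ],
)

```text
schema error: expected keys x, y, z, wx, wy, wz, fingers
```

```bash
python3 - <<'E'
from h import *
st()
plan((.543,.0085,.17),-90,3)
E
```

```text
t 0.1 p [ 0.2782 -0.559   0.238 ] q [ 1.14  0.69 -0.19  1.57  0.16  0.9  -0.22] op 0.997 F [ 0.  -0.9 -0.1]
toolx [ 0.446 -0.895 -0.002] z [-0.001  0.001 -1.   ]
mm/row 210.0 deg/row 8.82
[-0.1625, -0.2042, 0.0286, 0.0001, 0.0002, 0.049]
[-0.1919, -0.1768, 0.0285, 0.0001, 0.0002, 0.049]
[-0.2167, -0.1453, 0.0284, 0.0001, 0.0002, 0.049]
```

Request:
apply_moves(
  series=[
    {"x": -0.035,"y": -0.044,"z": 0.006,"wx": 0,"wy": 0,"wz": 0.0105,"fingers": 0.3},
    {"x": -0.036,"y": -0.0425,"z": 0.006,"wx": 0,"wy": 0,"wz": 0.0105,"fingers": 0.3},
    {"x": -0.0375,"y": -0.041,"z": 0.006,"wx": 0,"wy": 0,"wz": 0.0105,"fingers": 0.3},
    {"x": -0.039,"y": -0.04,"z": 0.006,"wx": 0,"wy": 0,"wz": 0.0105,"fingers": 0.3},
    {"x": -0.04,"y": -0.039,"z": 0.006,"wx": 0,"wy": 0,"wz": 0.0105,"fingers": 0.3},
    {"x": -0.0415,"y": -0.0375,"z": 0.006,"wx": 0,"wy": 0,"wz": 0.0105,"fingers": 0.3},
    {"x": -0.0425,"y": -0.036,"z": 0.006,"wx": 0,"wy": 0,"wz": 0.0105,"fingers": 0.3},
    {"x": -0.044,"y": -0.0345,"z": 0.006,"wx": 0,"wy": 0,"wz": 0.0105,"fingers": 0.3},
  ],
  force=20,
)

```text
clock: 1.1
tool_pos: [0.4329, -0.2301, 0.196]
eef_rot: [0.768, -0.641, -0.002, 0.0]
contact_force: [1.1, 0.2, -0.5]
opening: 0.65
```

Request:
apply_moves(
  series=[
    {"x": -0.045,"y": -0.033,"z": 0.006,"wx": 0,"wy": 0,"wz": 0.0105,"fingers": 0.3},
    {"x": -0.046,"y": -0.0315,"z": 0.006,"wx": 0,"wy": 0,"wz": 0.0105,"fingers": 0.3},
    {"x": -0.047,"y": -0.03,"z": 0.006,"wx": 0,"wy": 0,"wz": 0.0105,"fingers": 0.3},
    {"x": -0.048,"y": -0.0285,"z": 0.006,"wx": 0,"wy": 0,"wz": 0.0105,"fingers": 0.3},
    {"x": -0.049,"y": -0.027,"z": 0.006,"wx": 0,"wy": 0,"wz": 0.0105,"fingers": 0.3},
    {"x": -0.05,"y": -0.0255,"z": 0.006,"wx": 0,"wy": 0,"wz": 0.0105,"fingers": 0.3},
  ],
)

```text
clock: 1.85
tool_pos: [0.5534, 0.0192, 0.1648]
eef_rot: [-0.698, 0.716, 0.003, -0.002]
contact_force: [1.2, -0.3, 0.1]
opening: 0.651
```

```bash
python3 - <<'E'
from h import *
st()
plan((.543,.0085,.13),-90,3)
E
```

```text
t 1.85 p [0.5534 0.0192 0.1648] q [-0.16  0.7   0.07  1.86 -0.09  0.59 -1.63] op 0.651 F [ 1.2 -0.3  0.1]
toolx [-0.024 -1.    -0.001] z [-0.006  0.001 -1.   ]
mm/row 12.6 deg/row 0.48
[0.0046, 0.0041, 0.0145, 0.0006, 0.0001, -0.0026]
[0.0045, 0.0042, 0.0145, 0.0006, 0.0001, -0.0026]
[0.0045, 0.0043, 0.0145, 0.0006, 0.0001, -0.0026]
```

Request:
apply_moves(
  series=[
    {"x": 0.0045,"y": 0.004,"z": 0.0145,"wx": 0,"wy": 0,"wz": -0.0025,"fingers": 0.3},
    {"x": 0.0045,"y": 0.004,"z": 0.0145,"wx": 0,"wy": 0,"wz": -0.0025,"fingers": 0.3},
    {"x": 0.0045,"y": 0.004,"z": 0.0145,"wx": 0,"wy": 0,"wz": -0.0025,"fingers": 0.3},
    {"x": 0,"y": 0,"z": 0,"wx": 0,"wy": 0,"wz": 0,"fingers": 0.3},
  ],
)

```text
clock: 2.35
tool_pos: [0.5423, 0.0101, 0.1269]
eef_rot: [0.709, -0.706, -0.004, 0.002]
contact_force: [0.1, -0.2, 0.2]
opening: 0.652
```

```bash
python3 - <<'E'
from h import *
st()
p,d=snap("top","top1"); p2,d2=snap("side","side1")
a=cv2.resize(p[130:250,210:330],None,fx=4,fy=4)
b=cv2.resize(p2[150:270,230:350][:, :],None,fx=4,fy=4)
cv2.imwrite("pics/c1.png",cv2.convertScaleAbs(np.hstack([a,b])[:,:,::-1][:, :],alpha=1.4)[:480,:960][:, ::1] if 0 else cv2.resize(cv2.convertScaleAbs(np.hstack([a,b])[:,:,::-1],alpha=1.4),(800,400)))
plan((.543,.0085,.079),-90,4)
E
```

```text
t 2.35 p [0.5423 0.0101 0.1269] q [-0.13  0.75  0.05  1.91 -0.08  0.49 -1.59] op 0.652 F [ 0.1 -0.2  0.2]
toolx [ 0.004 -1.    -0.002] z [-0.008  0.002 -1.   ]
mm/row 12.2 deg/row 0.12
[0.0007, 0.0001, 0.0153, 0.0005, 0.0002, 0.0004]
[0.0007, 0.0001, 0.0153, 0.0005, 0.0002, 0.0004]
[0.0007, 0.0001, 0.0153, 0.0005, 0.0002, 0.0004]
[0.0007, 0.0002, 0.0153, 0.0005, 0.0002, 0.0004]
```

View pics/c1.png

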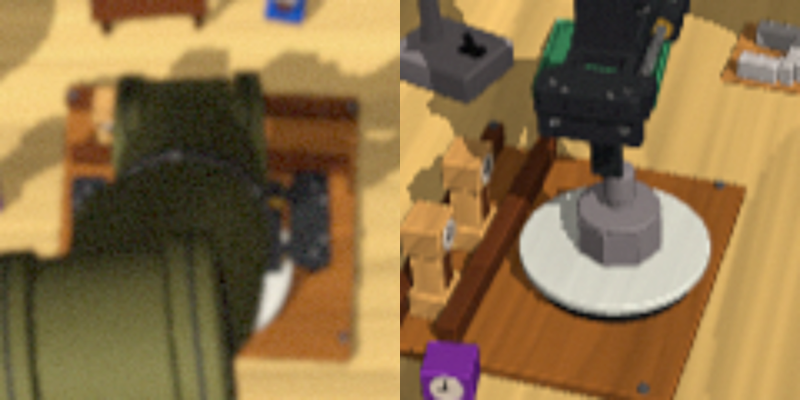

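The gripper sits over the knob at (620,180) in the right half, so I'll descend and grip.

Request:
apply_moves(
  series=[
    {"x": 0.0007,"y": 0,"z": 0.0155,"wx": 0.0005,"wy": 0,"wz": 0,"fingers": 0.3},
    {"x": 0.0007,"y": 0,"z": 0.0155,"wx": 0.0005,"wy": 0,"wz": 0,"fingers": 0.3},
    {"x": 0.0007,"y": 0,"z": 0.0155,"wx": 0.0005,"wy": 0,"wz": 0,"fingers": 0.3},
    {"x": 0.0007,"y": 0,"z": 0.0145,"wx": 0.0005,"wy": 0,"wz": 0,"fingers": 0.3},
    {"x": 0,"y": 0,"z": 0,"wx": 0,"wy": 0,"wz": 0,"fingers": -1},
    {"x": 0,"y": 0,"z": 0,"wx": 0,"wy": 0,"wz": 0,"fingers": -1},
    {"x": 0,"y": 0,"z": 0,"wx": 0,"wy": 0,"wz": 0,"fingers": -1},
    {"x": 0,"y": 0,"z": 0,"wx": 0,"wy": 0,"wz": 0,"fingers": -1},
  ],
  force=25,
)

```text
clock: 3.45
tool_pos: [0.5445, 0.0084, 0.0763]
eef_rot: [0.709, -0.705, 0.0, -0.002]
contact_force: [0.3, -1.1, -1.0]
opening: 0.265
```

Request:
apply_moves(
  series=[
    {"x": 0,"y": 0,"z": -0.02,"wx": 0,"wy": 0,"wz": 0,"fingers": -1},
    {"x": 0,"y": 0,"z": -0.03,"wx": 0,"wy": 0,"wz": 0,"fingers": -1},
    {"x": 0,"y": 0,"z": -0.04,"wx": 0,"wy": 0,"wz": 0,"fingers": -1},
    {"x": 0,"y": 0,"z": -0.04,"wx": 0,"wy": 0,"wz": 0,"fingers": -1},
  ],
)

```text
clock: 3.95
tool_pos: [0.5429, 0.0081, 0.1847]
eef_rot: [0.709, -0.705, -0.001, -0.001]
contact_force: [0.6, -0.4, -1.1]
opening: 0.264
```

```bash
python3 - <<'E'
from h import *
st()
plan((.619,-.267,.16),-90,8)
E
```

```text
t 3.95 p [0.5429 0.0081 0.1847] q [-0.14  0.66  0.06  1.88 -0.07  0.61 -1.59] op 0.264 F [ 0.6 -0.4 -1.1]
toolx [ 0.005 -1.    -0.003] z [ 0.     0.003 -1.   ]
mm/row 35.8 deg/row 0.04
[0.043, -0.0117, 0.0037, -0.0, 0.0001, 0.0002]
[0.043, -0.0117, 0.0037, -0.0, 0.0001, 0.0002]
[0.043, -0.0117, 0.0038, -0.0, 0.0001, 0.0002]
[0.043, -0.0118, 0.0038, -0.0, 0.0001, 0.0002]
[0.043, -0.0118, 0.0038, -0.0, 0.0001, 0.0002]
[0.043, -0.0118, 0.0038, -0.0, 0.0001, 0.0002]
[0.043, -0.0118, 0.0038, -0.0, 0.0001, 0.0002]
[0.043, -0.0119, 0.0038, -0.0, 0.0001, 0.0002]
```

Request:
apply_moves(
  series=[
    {"x": 0.043,"y": -0.012,"z": 0.004,"wx": 0,"wy": 0,"wz": 0,"fingers": -1},
    {"x": 0.043,"y": -0.012,"z": 0.004,"wx": 0,"wy": 0,"wz": 0,"fingers": -1},
    {"x": 0.043,"y": -0.012,"z": 0.004,"wx": 0,"wy": 0,"wz": 0,"fingers": -1},
    {"x": 0.043,"y": -0.012,"z": 0.004,"wx": 0,"wy": 0,"wz": 0,"fingers": -1},
    {"x": 0.043,"y": -0.012,"z": 0.004,"wx": 0,"wy": 0,"wz": 0,"fingers": -1},
    {"x": 0.043,"y": -0.012,"z": 0.004,"wx": 0,"wy": 0,"wz": 0,"fingers": -1},
    {"x": 0.043,"y": -0.012,"z": 0.004,"wx": 0,"wy": 0,"wz": 0,"fingers": -1},
    {"x": 0.04,"y": -0.011,"z": 0.004,"wx": 0,"wy": 0,"wz": 0,"fingers": -1},
  ],
)

```text
clock: 4.95
tool_pos: [0.6261, -0.2681, 0.1723]
eef_rot: [0.711, -0.703, 0.004, -0.007]
contact_force: [0.5, -0.5, -0.7]
opening: 0.261
```

```bash
python3 - <<'E'
from h import *
st()
plan((.619,-.268,.049),-90,6)
E
```

```text
t 4.95 p [ 0.6261 -0.2681  0.1723] q [ 0.33  0.83  0.01  1.46 -0.02  0.84 -1.2 ] op 0.261 F [ 0.5 -0.5 -0.7]
toolx [ 0.012 -1.    -0.004] z [ 0.015  0.004 -1.   ]
mm/row 20.6 deg/row 0.19
[0.0, 0.0019, 0.0257, -0.0008, 0.0002, 0.0006]
[0.0, 0.0018, 0.0257, -0.0008, 0.0002, 0.0006]
[0.0, 0.0018, 0.0257, -0.0008, 0.0002, 0.0006]
[0.0, 0.0017, 0.0257, -0.0008, 0.0002, 0.0006]
[-0.0, 0.0016, 0.0257, -0.0008, 0.0002, 0.0006]
[-0.0, 0.0016, 0.0257, -0.0008, 0.0002, 0.0006]
```

Request:
apply_moves(
  series=[
    {"x": 0,"y": 0.002,"z": 0.026,"wx": -0.001,"wy": 0,"wz": 0,"fingers": -1},
    {"x": 0,"y": 0.002,"z": 0.026,"wx": -0.001,"wy": 0,"wz": 0,"fingers": -1},
    {"x": 0,"y": 0.002,"z": 0.026,"wx": -0.001,"wy": 0,"wz": 0,"fingers": -1},
    {"x": 0,"y": 0.002,"z": 0.026,"wx": -0.001,"wy": 0,"wz": 0,"fingers": -1},
    {"x": 0,"y": 0.0015,"z": 0.024,"wx": 0,"wy": 0,"wz": 0,"fingers": -1},
    {"x": 0,"y": 0.001,"z": 0.018,"wx": 0,"wy": 0,"wz": 0,"fingers": -1},
    {"x": 0,"y": 0,"z": 0.003,"wx": 0,"wy": 0,"wz": 0,"fingers": -1},
  ],
)

```text
clock: 5.82
tool_pos: [0.617, -0.2663, 0.0464]
eef_rot: [0.712, -0.703, -0.002, -0.002]
contact_force: [0.6, 1.0, -1.6]
opening: 0.26
```

```bash
python3 - <<'E'
from h import *
st()
E
```

```text
t 5.83 p [ 0.617  -0.2663  0.0464] q [ 0.34  0.99  0.01  1.53 -0.02  0.62 -1.2 ] op 0.26 F [ 0.6  1.  -1.6]
toolx [ 0.012 -1.    -0.005] z [ 0.     0.005 -1.   ]
```

Request:
apply_moves(
  series=[
    {"x": 0,"y": 0,"z": 0.003,"wx": 0,"wy": 0,"wz": 0,"fingers": -1},
    {"x": 0,"y": 0,"z": 0,"wx": 0,"wy": 0,"wz": 0,"fingers": 0},
    {"x": 0,"y": 0,"z": 0,"wx": 0,"wy": 0,"wz": 0,"fingers": 0},
    {"x": 0,"y": 0,"z": 0,"wx": 0,"wy": 0,"wz": 0,"fingers": 0},
    {"x": 0,"y": 0,"z": -0.03,"wx": 0,"wy": 0,"wz": 0,"fingers": 0},
    {"x": 0,"y": 0,"z": -0.05,"wx": 0,"wy": 0,"wz": 0,"fingers": 0},
    {"x": 0,"y": 0,"z": -0.05,"wx": 0,"wy": 0,"wz": 0,"fingers": 0},
    {"x": 0,"y": 0.04,"z": -0.03,"wx": 0,"wy": 0,"wz": 0,"fingers": 0},
  ],
)

```text
clock: 6.82
tool_pos: [0.5874, -0.2669, 0.1766]
eef_rot: [0.712, -0.702, 0.0, -0.003]
contact_force: [0.3, -0.6, -0.3]
opening: 0.5
```

Request:
apply_moves(
  series=[
    {"x": 0,"y": 0.06,"z": 0,"wx": 0,"wy": 0,"wz": 0,"fingers": 0},
    {"x": 0,"y": 0.06,"z": 0,"wx": 0,"wy": 0,"wz": 0,"fingers": 0},
    {"x": 0,"y": 0.06,"z": 0,"wx": 0,"wy": 0,"wz": 0,"fingers": 0},
    {"x": 0,"y": 0.03,"z": 0,"wx": 0,"wy": 0,"wz": 0,"fingers": 0},
  ],
)

```text
clock: 7.32
tool_pos: [0.4165, -0.2708, 0.1796]
eef_rot: [0.712, -0.702, 0.006, -0.005]
contact_force: [1.4, 0.7, -0.3]
opening: 0.5
```

```bash
python3 - <<'E'
from h import *
st()
p,d=snap("top","top2"); p2,d2=snap("side","side2")
a=cv2.resize(p[135:245,215:325],(440,440),interpolation=3); b=cv2.resize(p2[130:270,220:400],(360,280),interpolation=3)
c=np.zeros((440,800,3),np.uint8); c[:,:440]=a; c[:280,440:]=b
cv2.imwrite("pics/c2.png",cv2.convertScaleAbs(c[:,:,::-1],alpha=1.5))
for n,D in(("top",d),("side",d2)):
    P=cloud(n,D);x,y,z=P[...,0],P[...,1],P[...,2]; near=(abs(x-.543)<.03)&(abs(y-.008)<.03)
    for lo,hi in((.05,.0595),(.0595,.066)):
        q=P[near&(z>lo)&(z<hi)]; print(n,lo,len(q),np.round(np.median(q,0),4),((q.min(0)+q.max(0))/2).round(4),np.ptp(q,axis=0).round(3))
    q=P[(abs(x-.543)<.085)&(abs(y-.008)<.085)&(z>.0345)&(z<.04)]
    (c0,r)=cv2.minEnclosingCircle(q[:,:2].astype(np.float32)); print("disc",c0,r)
    m=(abs(x-.619)<.04)&(abs(y+.267)<.05)
    q=P[m&(z>.05)&(z<.09)]; print("knob tray",((q.min(0)+q.max(0))/2).round(4) if len(q) else 0, np.ptp(q,axis=0).round(3), q[:,2].max())
E
```

```text
t 7.33 p [ 0.4165 -0.2708  0.1796] q [ 0.5   0.61 -0.01  2.02  0.01  0.49 -1.08] op 0.5 F [ 1.4  0.7 -0.3]
toolx [ 0.014 -1.     0.002] z [ 0.014 -0.001 -1.   ]
top 0.05 68 [0.5442 0.0089 0.057 ] [0.5465 0.0088 0.0548] [0.032 0.027 0.009]
top 0.0595 36 [0.5465 0.0087 0.0609] [0.5451 0.0087 0.0626] [0.025 0.027 0.006]
disc (0.5614346861839294, -0.007440663408488035) 0.09388179332017899
knob tray [ 0.6142 -0.2684  0.0651] [0.021 0.023 0.029] 0.07947046773886557
side 0.05 91 [0.5452 0.0187 0.0568] [0.5478 0.0124 0.0547] [0.033 0.033 0.009]
side 0.0595 23 [0.5468 0.014  0.0616] [0.5487 0.0159 0.062 ] [0.023 0.02  0.005]
disc (0.5587778091430664, -0.0071135410107672215) 0.09625734388828278
knob tray [ 0.6176 -0.2652  0.0643] [0.023 0.028 0.026] 0.07719847401492441
```

View pics/c2.png

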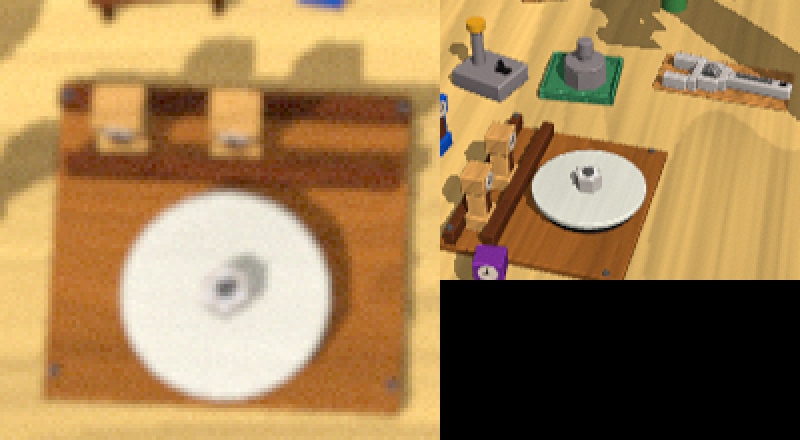

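The cover stands in the green tray at (580,70). The bare nut is at (225,290) on the left, and the wrench is undisturbed. Next I'll grasp the wrench.

```bash
python3 - <<'E'
from h import *
def ray(n,u,v,z):
    K,T,_=cam(n); r=T[:3,:3]@np.array([(u-K[0,2])/K[0,0],-(v-K[1,2])/K[1,1],-1]); o=T[:3,3]; return (o+r*(z-o[2])/r[2]).round(4)
print("disc top",ray("top",271.4,208.9,.037),"side",ray("side",220+(532+646-880)/4,130+(150+230)/4,.037))
plan((.389,-.294,.06),-99.2,6)
E
```

```text
disc top [0.5454 0.0081 0.037 ] side [0.5428 0.0232 0.037 ]
mm/row 20.8 deg/row 1.66
[0.0047, 0.006, 0.0248, -0.0007, -0.0, 0.0092]
[0.0049, 0.0059, 0.0249, -0.0007, -0.0, 0.0092]
[0.005, 0.0057, 0.0249, -0.0007, -0.0, 0.0092]
[0.0052, 0.0055, 0.0249, -0.0007, -0.0, 0.0092]
[0.0054, 0.0053, 0.0249, -0.0007, -0.0, 0.0092]
[0.0055, 0.005, 0.0249, -0.0007, -0.0, 0.0092]
```

Request:
apply_moves(
  series=[
    {"x": 0.005,"y": 0.006,"z": 0.025,"wx": -0.0007,"wy": 0,"wz": 0.0092,"fingers": 0},
    {"x": 0.005,"y": 0.006,"z": 0.025,"wx": -0.0007,"wy": 0,"wz": 0.0092,"fingers": 0},
    {"x": 0.005,"y": 0.0055,"z": 0.025,"wx": -0.0007,"wy": 0,"wz": 0.0092,"fingers": 0},
    {"x": 0.005,"y": 0.0055,"z": 0.025,"wx": -0.0007,"wy": 0,"wz": 0.0092,"fingers": 0},
    {"x": 0.0055,"y": 0.0055,"z": 0.025,"wx": -0.0007,"wy": 0,"wz": 0.0092,"fingers": 0},
    {"x": 0.0055,"y": 0.005,"z": 0.025,"wx": -0.0007,"wy": 0,"wz": 0.0092,"fingers": 0},
    {"x": 0,"y": 0,"z": 0,"wx": 0,"wy": 0,"wz": 0,"fingers": 0},
  ],
)

```text
clock: 8.3
tool_pos: [0.4051, -0.2975, 0.0573]
eef_rot: [-0.648, 0.761, -0.009, 0.005]
contact_force: [-0.4, 0.0, 0.7]
opening: 0.497
```

```bash
python3 - <<'E'
from h import *
st()
p2,d2=snap("side","side3")
cv2.imwrite("pics/c3.png",cv2.convertScaleAbs(cv2.resize(p2[110:210,300:440],(700,500),interpolation=3)[:,:,::-1],alpha=1.4))
plan((.389,-.294,.0075),-99.2,4)
E
```

```text
t 8.3 p [ 0.4051 -0.2975  0.0573] q [ 0.54  0.85  0.01  2.08 -0.05  0.19 -1.14] op 0.497 F [-0.4  0.   0.7]
toolx [-0.159 -0.987  0.004] z [ 0.019 -0.007 -1.   ]
mm/row 13.4 deg/row 0.32
[-0.0003, 0.0057, 0.0157, -0.0017, -0.0003, 0.0001]
[-0.0003, 0.0056, 0.0157, -0.0017, -0.0003, 0.0001]
[-0.0003, 0.0055, 0.0158, -0.0017, -0.0003, 0.0001]
[-0.0002, 0.0055, 0.0158, -0.0017, -0.0003, 0.0001]
```

View pics/c3.png

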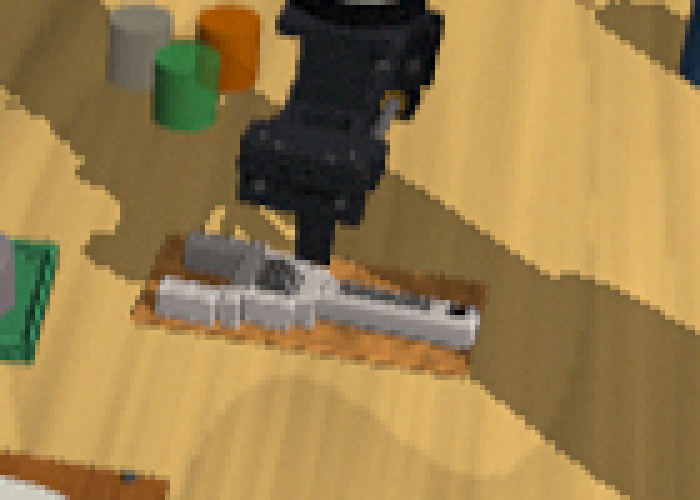

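The open fingers straddle the handle just behind the head at (310,235). Joint 6 is close to its limit this near the base, so I'll tilt the tool about the jaw axis. On the nut I'll use the corner direction that points the handle sideways.

```bash
python3 - <<'E'
s=open('h.py').read()
s=s.replace("tilt=None):","tilt=0.):").replace("Z],1))\n","Z],1))*R.from_rotvec([tilt,0,0])\n")
open('h.py','w').write(s)
from h import *
plan((.389,-.2935,.035),-99.2,6,-.18)
E
```

```text
mm/row 4.8 deg/row 1.93
[-0.0003, 0.0037, 0.0047, -0.0107, -0.0002, 0.0001]
[-0.0003, 0.0035, 0.0049, -0.0107, -0.0002, 0.0001]
[-0.0003, 0.0034, 0.005, -0.0107, -0.0002, 0.0001]
[-0.0003, 0.0032, 0.0051, -0.0107, -0.0002, 0.0001]
[-0.0003, 0.003, 0.0052, -0.0107, -0.0002, 0.0001]
[-0.0003, 0.0029, 0.0053, -0.0107, -0.0002, 0.0001]
```

Request:
apply_moves(
  series=[
    {"x": 0,"y": 0.0037,"z": 0.005,"wx": -0.0107,"wy": 0,"wz": 0,"fingers": 0},
    {"x": 0,"y": 0.0035,"z": 0.005,"wx": -0.0107,"wy": 0,"wz": 0,"fingers": 0},
    {"x": 0,"y": 0.0035,"z": 0.005,"wx": -0.0107,"wy": 0,"wz": 0,"fingers": 0},
    {"x": 0,"y": 0.003,"z": 0.005,"wx": -0.0107,"wy": 0,"wz": 0,"fingers": 0},
    {"x": 0,"y": 0.003,"z": 0.005,"wx": -0.0107,"wy": 0,"wz": 0,"fingers": 0},
    {"x": 0,"y": 0.003,"z": 0.005,"wx": -0.0107,"wy": 0,"wz": 0,"fingers": 0},
    {"x": 0,"y": 0,"z": 0,"wx": 0,"wy": 0,"wz": 0,"fingers": 0},
  ],
)

```text
clock: 9.22
tool_pos: [0.4003, -0.2952, 0.0411]
eef_rot: [-0.65, 0.755, 0.061, -0.057]
contact_force: [0.2, 1.2, -0.3]
opening: 0.496
```

```bash
python3 - <<'E'
from h import *
st()
plan((.389,-.2935,.009),-99.2,4,-.18)
E
```

```text
t 9.22 p [ 0.4003 -0.2952  0.0411] q [ 0.44  0.91  0.1   1.95 -0.03  0.44 -1.18] op 0.496 F [ 0.2  1.2 -0.3]
toolx [-0.149 -0.989  0.007] z [-0.166  0.018 -0.986]
mm/row 8.5 deg/row 0.26
[-0.0001, 0.0019, 0.0105, -0.001, -0.0007, 0.0008]
[-0.0, 0.0018, 0.0105, -0.001, -0.0007, 0.0008]
[-0.0, 0.0018, 0.0105, -0.001, -0.0007, 0.0008]
[0.0, 0.0018, 0.0105, -0.001, -0.0007, 0.0008]
```

Request:
apply_moves(
  series=[
    {"x": 0,"y": 0.003,"z": 0.0105,"wx": -0.001,"wy": -0.0007,"wz": 0.0008,"fingers": 0},
    {"x": 0,"y": 0.003,"z": 0.0105,"wx": -0.001,"wy": -0.0007,"wz": 0.0008,"fingers": 0},
    {"x": 0,"y": 0.003,"z": 0.0105,"wx": -0.001,"wy": -0.0007,"wz": 0.0008,"fingers": 0},
    {"x": 0,"y": 0.003,"z": 0.0105,"wx": -0.001,"wy": -0.0007,"wz": 0.0008,"fingers": 0},
    {"x": 0,"y": 0,"z": 0,"wx": 0,"wy": 0,"wz": 0,"fingers": 0},
  ],
)

```text
clock: 9.85
tool_pos: [0.3844, -0.2928, 0.0083]
eef_rot: [-0.645, 0.759, 0.068, -0.058]
contact_force: [-0.5, -0.6, 0.1]
opening: 0.5
```

```bash
python3 - <<'E'
from h import *
st()
plan((.389,-.2935,.009),-99.2,2,-.18)
E
```

```text
t 9.85 p [ 0.3844 -0.2928  0.0083] q [ 0.46  0.97  0.09  1.97 -0.04  0.37 -1.18] op 0.5 F [-0.5 -0.6  0.1]
toolx [-0.161 -0.987 -0.001] z [-0.176  0.029 -0.984]
mm/row 2.4 deg/row 0.04
[-0.0001, -0.0028, -0.001, -0.0001, 0.0002, -0.0001]
[-0.0, -0.0028, -0.001, -0.0001, 0.0002, -0.0001]
```

Request:
apply_moves(
  series=[
    {"x": 0,"y": -0.003,"z": 0,"wx": 0,"wy": 0,"wz": 0,"fingers": -1},
    {"x": 0,"y": 0,"z": 0,"wx": 0,"wy": 0,"wz": 0,"fingers": -1},
    {"x": 0,"y": 0,"z": 0,"wx": 0,"wy": 0,"wz": 0,"fingers": -1},
    {"x": 0,"y": 0,"z": 0,"wx": 0,"wy": 0,"wz": 0,"fingers": -1},
    {"x": 0,"y": 0,"z": -0.005,"wx": 0,"wy": 0,"wz": 0,"fingers": -1},
    {"x": 0,"y": 0,"z": -0.02,"wx": 0,"wy": 0,"wz": 0,"fingers": -1},
    {"x": 0,"y": 0,"z": -0.03,"wx": 0,"wy": 0,"wz": 0,"fingers": -1},
    {"x": 0,"y": 0,"z": -0.03,"wx": 0,"wy": 0,"wz": 0,"fingers": -1},
  ],
  force=50,
)

```text
clock: 10.85
tool_pos: [0.3984, -0.2943, 0.0771]
eef_rot: [-0.645, 0.759, 0.07, -0.058]
contact_force: [0.8, 0.2, -3.0]
opening: 0.241
```

```bash
python3 - <<'E'
from h import *
st()
p2,d2=snap("side","side4")
cv2.imwrite("pics/c4.png",cv2.convertScaleAbs(cv2.resize(p2[90:210,300:440],(700,600),interpolation=3)[:,:,::-1],alpha=1.4))
E
```

```text
t 10.85 p [ 0.3984 -0.2943  0.0771] q [ 0.44  0.85  0.11  1.93 -0.04  0.53 -1.18] op 0.241 F [ 0.8  0.2 -3. ]
toolx [-0.16  -0.987 -0.002] z [-0.178  0.032 -0.983]
```

View pics/c4.png

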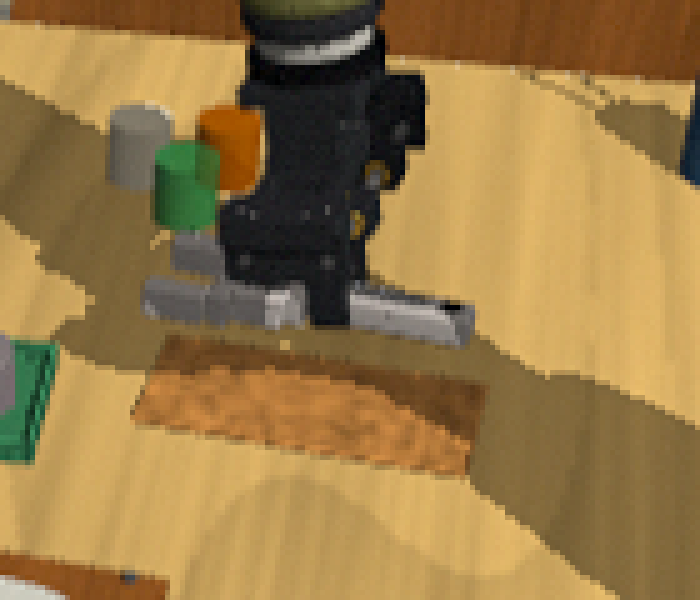

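The wrench is lifted and hangs level. I'll measure where it sits in the hand.

```bash
python3 - <<'E'
from h import *
s=get_state(); p=np.array(s["tool_pos"]); r=R.from_quat(s["eef_rot"]).as_matrix(); X=r[:,0]; w=np.array([-X[1],X[0],0]); w/=np.linalg.norm(w); l=-X
d=np.load("pics/side4_d.npy"); P=cloud("side",d); P=P-p-np.array([.0006,.001,0])
a=P@w; b=P@l; z=P[...,2]
m=(abs(b)<.06)&(abs(a)<.2)&(z>-.012)&(z<.025)&(np.load("pics/side4_d.npy")>0)
m2=m&(a<-.02)&(abs(b)<.02); q=a[m2]; print("tail a",np.sort(q)[:6].round(4), "z",np.percentile(z[m2],[2,50,98]).round(4),"b",np.percentile(b[m2],[1,99]).round(4))
m3=m&(a>.04)&(a<.13); q=a[m3]; print("tip a",np.sort(q)[-6:].round(4),"z",np.percentile(z[m3],[2,50,98]).round(4),"b",np.percentile(b[m3],[1,99]).round(4))
for i in range(-8,12):
    k=m&(abs(a-i/100)<.005)
    if k.sum()>3: print(i,k.sum(),np.percentile(z[k],[5,95]).round(4),np.percentile(b[k],[2,98]).round(4))
E
```

```text
tail a [-0.0777 -0.0776 -0.0774 -0.0771 -0.0771 -0.0767] z [-0.0035  0.011   0.0172] b [-0.011   0.0152]
tip a [0.1056 0.1059 0.1059 0.1059 0.1063 0.1076] z [-0.0051  0.0079  0.0151] b [-0.0272  0.0434]
-8 10 [0.0022 0.015 ] [-0.0066  0.0113]
-7 35 [-0.0022  0.0153] [-0.0111  0.0132]
-6 32 [-0.0025  0.0159] [-0.0081  0.013 ]
-5 33 [-0.0013  0.0163] [-0.0075  0.0151]
-4 31 [-0.0008  0.0172] [-0.008   0.0156]
-3 30 [-0.0021  0.0164] [-0.009   0.0137]
-2 29 [-0.0023  0.0158] [-0.0062  0.0138]
-1 53 [0.0021 0.0226] [-0.0203  0.0293]
0 22 [0.0027 0.0227] [0.002  0.0293]
1 22 [-0.0013  0.0238] [0.012  0.0308]
2 28 [-0.0036  0.0156] [0.001  0.0213]
3 35 [-0.0028  0.0161] [0.0065 0.0303]
4 30 [-0.003   0.0147] [0.0123 0.031 ]
5 29 [-0.004  0.014] [0.0146 0.032 ]
6 35 [-0.0049  0.0142] [0.0127 0.0388]
7 37 [-0.0028  0.0148] [-0.0156  0.0416]
8 51 [-0.0049  0.0146] [-0.0233  0.0434]
9 54 [-0.0039  0.0146] [-0.0284  0.043 ]
10 50 [-0.0036  0.0139] [-0.0238  0.0431]
11 9 [-0.0042  0.0118] [-0.0251  0.0402]
```

```bash
python3 - <<'E'
from h import *
plan((.5014,-.0688,.115),-32,8,-.18)
E
```

```text
mm/row 31.3 deg/row 8.4
[-0.0375, -0.0088, -0.0072, -0.0001, 0.0083, -0.0459]
[-0.0356, -0.014, -0.0081, -0.0001, 0.0083, -0.0459]
[-0.033, -0.019, -0.009, -0.0001, 0.0083, -0.0459]
[-0.0297, -0.0235, -0.0099, -0.0001, 0.0083, -0.0459]
[-0.0257, -0.0275, -0.0106, -0.0001, 0.0083, -0.0459]
[-0.0212, -0.0309, -0.0112, -0.0001, 0.0083, -0.0459]
[-0.0163, -0.0336, -0.0117, -0.0001, 0.0083, -0.0459]
[-0.0109, -0.0356, -0.0121, -0.0001, 0.0083, -0.0459]
```

Request:
apply_moves(
  series=[
    {"x": -0.0375,"y": -0.009,"z": -0.007,"wx": 0,"wy": 0.0083,"wz": -0.046,"fingers": -1},
    {"x": -0.0355,"y": -0.014,"z": -0.008,"wx": 0,"wy": 0.0083,"wz": -0.046,"fingers": -1},
    {"x": -0.033,"y": -0.019,"z": -0.009,"wx": 0,"wy": 0.0083,"wz": -0.046,"fingers": -1},
    {"x": -0.03,"y": -0.0235,"z": -0.01,"wx": 0,"wy": 0.0083,"wz": -0.046,"fingers": -1},
    {"x": -0.0255,"y": -0.0275,"z": -0.0105,"wx": 0,"wy": 0.0083,"wz": -0.046,"fingers": -1},
    {"x": -0.021,"y": -0.031,"z": -0.011,"wx": 0,"wy": 0.0083,"wz": -0.046,"fingers": -1},
    {"x": -0.0165,"y": -0.0335,"z": -0.0115,"wx": 0,"wy": 0.0083,"wz": -0.046,"fingers": -1},
    {"x": -0.011,"y": -0.0355,"z": -0.012,"wx": 0,"wy": 0.0083,"wz": -0.046,"fingers": -1},
  ],
)

```text
clock: 11.9
tool_pos: [0.5013, -0.0649, 0.119]
eef_rot: [0.962, -0.259, -0.019, 0.088]
contact_force: [0.8, -0.1, -2.4]
opening: 0.245
```

```bash
python3 - <<'E'
from h import *
st()
plan((.5014,-.0688,.09),-32,3,-.18)
E
```

```text
t 11.9 p [ 0.5013 -0.0649  0.119 ] q [-0.04  0.76 -0.03  1.97  0.35  0.53 -0.9 ] op 0.245 F [ 0.8 -0.1 -2.4]
toolx [ 0.865 -0.502  0.009] z [-0.082 -0.159 -0.984]
mm/row 9.7 deg/row 0.65
[0.0007, -0.0008, 0.0121, -0.0001, -0.0016, 0.0033]
[0.0008, -0.0008, 0.0121, -0.0001, -0.0016, 0.0033]
[0.0008, -0.0008, 0.0121, -0.0001, -0.0016, 0.0033]
```

Request:
apply_moves(
  series=[
    {"x": 0.0008,"y": -0.0008,"z": 0.012,"wx": 0,"wy": -0.0016,"wz": 0.0033,"fingers": -1},
    {"x": 0.0008,"y": -0.0008,"z": 0.012,"wx": 0,"wy": -0.0016,"wz": 0.0033,"fingers": -1},
    {"x": 0.0008,"y": -0.0008,"z": 0.012,"wx": 0,"wy": -0.0016,"wz": 0.0033,"fingers": -1},
    {"x": 0,"y": 0,"z": 0,"wx": 0,"wy": 0,"wz": 0,"fingers": -1},
  ],
)

```text
clock: 12.4
tool_pos: [0.5011, -0.0686, 0.089]
eef_rot: [0.957, -0.276, -0.025, 0.086]
contact_force: [-1.0, 0.4, -3.6]
opening: 0.248
```

```bash
python3 - <<'E'
from h import *
st()
p2,d2=snap("side","side5"); p,d=snap("top","top5")
a=cv2.resize(p2[160:270,230:350],(480,440),interpolation=3); b=cv2.resize(p[150:240,225:305],(320,360),interpolation=3)
c=np.zeros((440,800,3),np.uint8); c[:,:480]=a; c[:360,480:]=b
cv2.imwrite("pics/c5.png",cv2.convertScaleAbs(c[:,:,::-1],alpha=1.4))
P=cloud("side",d2); x,y,z=P[...,0],P[...,1],P[...,2]
s=get_state(); p=np.array(s["tool_pos"]); r=R.from_quat(s["eef_rot"]).as_matrix(); X=r[:,0]; w=np.array([-X[1],X[0],0]); w/=np.linalg.norm(w); l=-X
Q=P-p; m=(Q@w>.06)&(Q@w<.115)&(abs(Q@l)<.05); zz=Q[...,2]; m&=(zz>0.005)&(zz<.025)
B=(Q@l)[m]; A=(Q@w)[m]; print("tip a",np.sort(A)[-4:].round(4)," b hist"); 
k=A>.09; print(np.histogram(B[k],bins=np.arange(-.035,.052,.004)))
m=(abs(x-.546)<.025)&(abs(y-.01)<.025)&(z>.05)&(z<.067); q=P[m]; print("nut",len(q),np.median(q,0).round(4))
plan((.5014,-.0688,.062),-32,3,-.18)
E
```

```text
t 12.4 p [ 0.5011 -0.0686  0.089 ] q [-0.04  0.82 -0.02  1.97  0.34  0.49 -0.93] op 0.248 F [-1.   0.4 -3.6]
toolx [ 0.847 -0.532 -0.001] z [-0.096 -0.151 -0.984]
tip a [0.1089 0.1092 0.1097 0.1098]  b hist
(array([ 3, 11, 10,  7, 19, 10,  0,  0,  0,  0,  0,  0,  0,  0,  2,  9, 10,
       12, 21,  2,  0]), array([-0.035, -0.031, -0.027, -0.023, -0.019, -0.015, -0.011, -0.007,
       -0.003,  0.001,  0.005,  0.009,  0.013,  0.017,  0.021,  0.025,
        0.029,  0.033,  0.037,  0.041,  0.045,  0.049]))
nut 104 [0.5471 0.0169 0.0571]
mm/row 9.2 deg/row 0.05
[0.0001, -0.0017, 0.0114, -0.0002, 0.0, -0.0002]
[0.0001, -0.0017, 0.0114, -0.0002, 0.0, -0.0002]
[0.0001, -0.0018, 0.0114, -0.0002, 0.0, -0.0002]
```

View pics/c5.png

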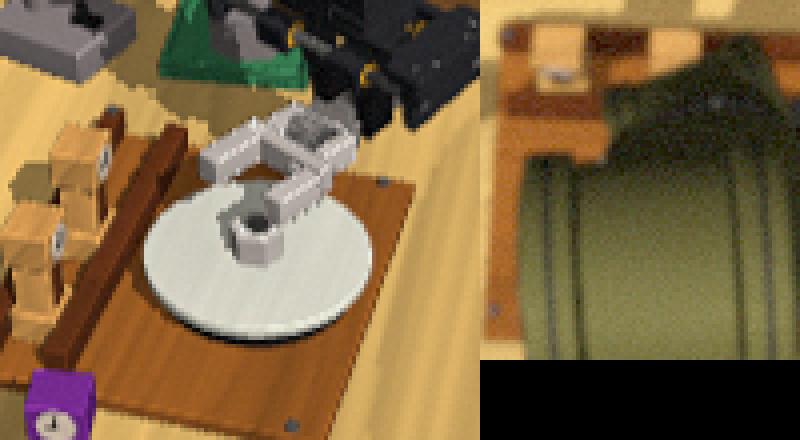

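The jaws are above and behind the nut at (255,240). The measured gap centre is 4–5 mm to +y, as planned. I'll lower while watching the force.

Request:
apply_moves(
  series=[
    {"x": 0.001,"y": -0.002,"z": 0.0115,"wx": 0,"wy": 0,"wz": 0,"fingers": -1},
    {"x": 0.001,"y": -0.002,"z": 0.0115,"wx": 0,"wy": 0,"wz": 0,"fingers": -1},
    {"x": 0,"y": -0.002,"z": 0.0115,"wx": 0,"wy": 0,"wz": 0,"fingers": -1},
    {"x": 0,"y": -0.002,"z": 0.008,"wx": 0,"wy": 0,"wz": 0,"fingers": -1},
    {"x": 0,"y": 0,"z": 0,"wx": 0,"wy": 0,"wz": 0,"fingers": -1},
  ],
)

```text
clock: 13.12
tool_pos: [0.5035, -0.0689, 0.0526]
eef_rot: [0.957, -0.276, -0.024, 0.085]
contact_force: [-0.2, 0.2, -3.4]
opening: 0.247
```

```bash
python3 - <<'E'
from h import *
st()
plan((.5024,-.068,.043),-32,3,-.18)
E
```

```text
t 13.12 p [ 0.5035 -0.0689  0.0526] q [-0.05  0.88  0.01  1.97  0.36  0.41 -0.95] op 0.247 F [-0.2  0.2 -3.4]
toolx [ 0.847 -0.532  0.001] z [-0.094 -0.15  -0.984]
mm/row 3.2 deg/row 0.06
[-0.0006, -0.0008, 0.0039, -0.0002, -0.0, -0.0003]
[-0.0006, -0.0008, 0.0039, -0.0002, -0.0, -0.0003]
[-0.0006, -0.0008, 0.0039, -0.0002, -0.0, -0.0003]
```

Request:
apply_moves(
  series=[
    {"x": -0.0006,"y": -0.0008,"z": 0.004,"wx": 0,"wy": 0,"wz": 0,"fingers": -1},
    {"x": -0.0006,"y": -0.0008,"z": 0.004,"wx": 0,"wy": 0,"wz": 0,"fingers": -1},
    {"x": 0,"y": -0.0008,"z": 0.004,"wx": 0,"wy": 0,"wz": 0,"fingers": -1},
    {"x": 0,"y": 0,"z": 0.001,"wx": 0,"wy": 0,"wz": 0,"fingers": -1},
  ],
)

```text
clock: 13.62
tool_pos: [0.5031, -0.0681, 0.0417]
eef_rot: [0.957, -0.276, -0.024, 0.085]
contact_force: [0.3, 0.1, -4.1]
opening: 0.244
```

```bash
python3 - <<'E'
from h import *
st()
p2,d2=snap("side","side6")
cv2.imwrite("pics/c6.png",cv2.convertScaleAbs(cv2.resize(p2[170:260,250:360],(770,630),interpolation=3)[:600,:,::-1],alpha=1.4))
E
```

```text
t 13.62 p [ 0.5031 -0.0681  0.0417] q [-0.06  0.9   0.02  1.98  0.36  0.38 -0.96] op 0.244 F [ 0.3  0.1 -4.1]
toolx [ 0.847 -0.532  0.001] z [-0.093 -0.15  -0.984]
```

View pics/c6.png

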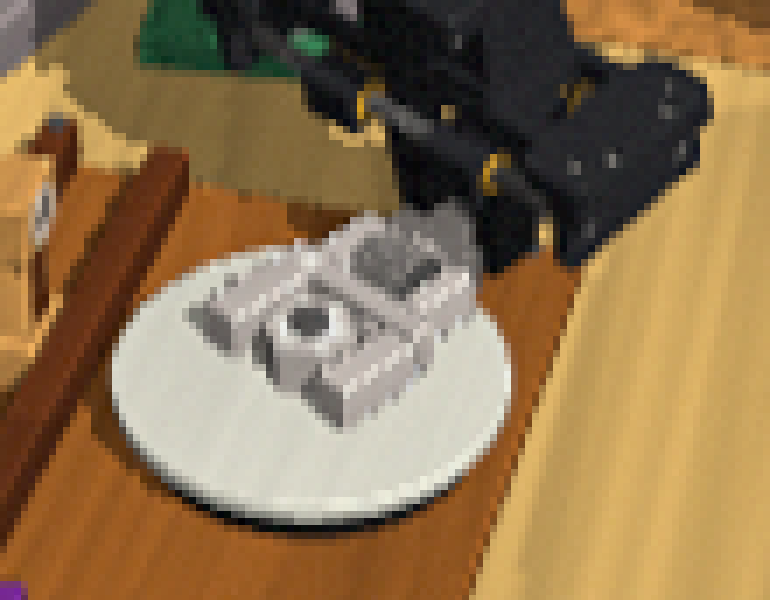

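The nut at (305,325) is well inside the mouth, and the wrench is near the disc. I'll settle it, release, lift, close the fingers and stand upright for the worm.

Request:
apply_moves(
  series=[
    {"x": 0,"y": 0,"z": 0.0015,"wx": 0,"wy": 0,"wz": 0,"fingers": -1},
    {"x": 0,"y": 0,"z": 0.001,"wx": 0,"wy": 0,"wz": 0,"fingers": -1},
  ],
)

```text
clock: 13.92
tool_pos: [0.5032, -0.0684, 0.0404]
eef_rot: [0.957, -0.276, -0.023, 0.085]
contact_force: [-0.8, 1.0, 3.5]
opening: 0.244
```

```bash
python3 - <<'E'
from h import *
st()
plan((.503,-.068,.10),-32,5,-.18)
E
```

```text
t 13.93 p [ 0.5032 -0.0684  0.0404] q [-0.06  0.91  0.02  1.98  0.36  0.38 -0.96] op 0.244 F [-0.8  1.   3.5]
toolx [ 0.847 -0.532  0.002] z [-0.092 -0.15  -0.984]
mm/row 11.9 deg/row 0.05
[-0.0001, 0.0026, -0.0147, -0.0002, -0.0001, -0.0002]
[-0.0001, 0.0026, -0.0147, -0.0002, -0.0001, -0.0002]
[-0.0001, 0.0026, -0.0147, -0.0002, -0.0001, -0.0002]
[-0.0001, 0.0026, -0.0147, -0.0002, -0.0001, -0.0002]
[-0.0001, 0.0026, -0.0147, -0.0002, -0.0001, -0.0002]
```

Request:
apply_moves(
  series=[
    {"x": 0,"y": 0,"z": 0,"wx": 0,"wy": 0,"wz": 0,"fingers": -0.1},
    {"x": 0,"y": 0,"z": 0,"wx": 0,"wy": 0,"wz": 0,"fingers": -0.1},
    {"x": 0,"y": 0,"z": 0,"wx": 0,"wy": 0,"wz": 0,"fingers": -0.1},
    {"x": 0,"y": 0.003,"z": -0.015,"wx": 0,"wy": 0,"wz": 0,"fingers": -0.1},
    {"x": 0,"y": 0.003,"z": -0.015,"wx": 0,"wy": 0,"wz": 0,"fingers": -0.1},
    {"x": 0,"y": 0.003,"z": -0.02,"wx": 0,"wy": 0,"wz": 0,"fingers": -0.1},
    {"x": 0,"y": 0.003,"z": -0.02,"wx": 0,"wy": 0,"wz": 0,"fingers": -1},
  ],
)

```text
clock: 14.8
tool_pos: [0.5036, -0.0686, 0.101]
eef_rot: [0.957, -0.276, -0.023, 0.085]
contact_force: [0.4, 0.5, -0.6]
opening: 0.355
```

```bash
python3 - <<'E'
from h import *
st()
p2,d2=snap("side","side7")
P=cloud("side",d2)-np.array([.0008,.0015,0])
# worm & wrench in nominal wrench frame
w=np.array([.532,.847,0]); l=np.array([-.847,.532,0]); o=np.array([.5512,.0086,0]); Q=P-o; a=Q@w;b=Q@l;z=P[...,2]
m=(abs(a+.048)<.02)&(abs(b-.004)<.018)&(z>.06)&(z<.08); print("worm",m.sum(),a[m].mean().round(4),b[m].mean().round(4),np.percentile(z[m],[50,90,98]).round(4), np.percentile(a[m],[5,95]).round(4),np.percentile(b[m],[5,95]).round(4))
plan((.5223-.005*.532,-.030-.005*.847,.09),-32,5)
E
```

```text
t 14.8 p [ 0.5036 -0.0686  0.101 ] q [-0.04  0.79 -0.02  1.96  0.34  0.51 -0.92] op 0.355 F [ 0.4  0.5 -0.6]
toolx [ 0.847 -0.532  0.003] z [-0.091 -0.151 -0.984]
worm 57 -0.0464 0.0037 [0.0635 0.0656 0.0669] [-0.0569 -0.0376] [-0.0074  0.0146]
mm/row 8.0 deg/row 2.01
[-0.0014, -0.0097, 0.0015, 0.0112, -0.0004, -0.0002]
[-0.0014, -0.0097, 0.0019, 0.0112, -0.0004, -0.0002]
[-0.0014, -0.0096, 0.0022, 0.0112, -0.0004, -0.0002]
[-0.0014, -0.0095, 0.0025, 0.0112, -0.0004, -0.0002]
[-0.0014, -0.0094, 0.0029, 0.0112, -0.0004, -0.0002]
```

Request:
apply_moves(
  series=[
    {"x": -0.0014,"y": -0.0096,"z": 0.0018,"wx": 0.0112,"wy": 0,"wz": 0,"fingers": -1},
    {"x": -0.0014,"y": -0.0096,"z": 0.002,"wx": 0.0112,"wy": 0,"wz": 0,"fingers": -1},
    {"x": -0.0014,"y": -0.0096,"z": 0.0022,"wx": 0.0112,"wy": 0,"wz": 0,"fingers": -1},
    {"x": -0.0014,"y": -0.0095,"z": 0.0025,"wx": 0.0112,"wy": 0,"wz": 0,"fingers": -1},
    {"x": -0.0014,"y": -0.0094,"z": 0.003,"wx": 0.0112,"wy": 0,"wz": 0,"fingers": -1},
    {"x": 0,"y": 0,"z": 0,"wx": 0,"wy": 0,"wz": 0,"fingers": -1},
  ],
)

```text
clock: 15.6
tool_pos: [0.5198, -0.0324, 0.0883]
eef_rot: [0.961, -0.278, 0.004, -0.005]
contact_force: [0.2, -0.3, -0.7]
opening: 0.005
```

```bash
python3 - <<'E'
from h import *
st()
plan((.5223-.006*.532,-.030-.006*.847,.066),-32,3)
E
```

```text
t 15.6 p [ 0.5198 -0.0324  0.0883] q [ 0.07  0.8  -0.15  2.01  0.29  0.34 -0.87] op 0.005 F [ 0.2 -0.3 -0.7]
toolx [ 0.846 -0.533  0.005] z [ 0.011  0.008 -1.   ]
mm/row 7.5 deg/row 0.27
[0.0003, 0.0012, 0.0093, -0.0013, -0.0005, -0.0004]
[0.0003, 0.0012, 0.0093, -0.0013, -0.0005, -0.0004]
[0.0003, 0.0011, 0.0093, -0.0013, -0.0005, -0.0004]
```

Request:
apply_moves(
  series=[
    {"x": 0.0003,"y": 0.0015,"z": 0.009,"wx": -0.0013,"wy": 0,"wz": 0,"fingers": -1},
    {"x": 0.0003,"y": 0.0015,"z": 0.009,"wx": -0.0013,"wy": 0,"wz": 0,"fingers": -1},
    {"x": 0.0003,"y": 0.0015,"z": 0.009,"wx": -0.0013,"wy": 0,"wz": 0,"fingers": -1},
    {"x": 0,"y": 0.001,"z": 0.002,"wx": 0,"wy": 0,"wz": 0,"fingers": -1},
  ],
)

```text
clock: 16.1
tool_pos: [0.519, -0.036, 0.0636]
eef_rot: [0.961, -0.277, 0.003, 0.001]
contact_force: [0.4, 1.4, 7.3]
opening: 0.005
```

```bash
python3 - <<'E'
from h import *
st()
plan((.5223-.007*.532,-.030-.007*.847,.064),-32,1)
E
```

```text
t 16.1 p [ 0.519  -0.036   0.0636] q [ 0.05  0.84 -0.12  2.01  0.31  0.3  -0.89] op 0.005 F [0.4 1.4 7.3]
toolx [ 0.846 -0.532  0.006] z [ 0.005 -0.003 -1.   ]
mm/row 0.6 deg/row 0.37
[-0.0005, 0.0002, -0.0005, -0.0001, -0.0018, -0.001]
```

Request:
apply_moves(
  series=[
    {"x": 0,"y": -0.0045,"z": 0.0008,"wx": 0,"wy": 0,"wz": 0,"fingers": -1},
    {"x": 0,"y": -0.0045,"z": 0.0005,"wx": 0,"wy": 0,"wz": 0,"fingers": -1},
  ],
)

```text
clock: 16.35
tool_pos: [0.5208, -0.033, 0.063]
eef_rot: [0.961, -0.278, 0.001, 0.004]
contact_force: [-2.8, -2.7, 8.3]
opening: 0.005
```

Request:
apply_moves(
  series=[
    {"x": 0,"y": -0.0045,"z": 0,"wx": 0,"wy": 0,"wz": 0,"fingers": -1},
    {"x": 0,"y": -0.0045,"z": 0,"wx": 0,"wy": 0,"wz": 0,"fingers": -1},
  ],
)

```text
clock: 16.6
tool_pos: [0.5224, -0.0304, 0.0637]
eef_rot: [0.96, -0.279, 0.0, 0.007]
contact_force: [-1.8, -2.8, 5.6]
opening: 0.001
```

Request:
apply_moves(
  series=[
    {"x": 0,"y": -0.008,"z": 0.002,"wx": -0.002,"wy": 0,"wz": 0,"fingers": -1},
    {"x": 0,"y": -0.006,"z": 0.001,"wx": -0.002,"wy": 0,"wz": 0,"fingers": -1},
  ],
)

```text
clock: 16.85
tool_pos: [0.5258, -0.0251, 0.0622]
eef_rot: [0.96, -0.281, -0.003, 0.017]
contact_force: [-2.9, -2.6, 9.8]
opening: 0.003
```

```bash
python3 - <<'E'
from h import *
st()
p2,d2=snap("side","side8")
cv2.imwrite("pics/c8.png",cv2.convertScaleAbs(cv2.resize(p2[180:250,260,None] if 0 else p2[180:250,260:350],(720,560),interpolation=3)[:,:,::-1],alpha=1.4))
E
```

```text
t 16.85 p [ 0.5258 -0.0251  0.0622] q [-0.    0.85 -0.09  1.98  0.3   0.34 -0.92] op 0.003 F [-2.9 -2.6  9.8]
toolx [ 0.842 -0.54   0.003] z [-0.016 -0.03  -0.999]
```

View pics/c8.png

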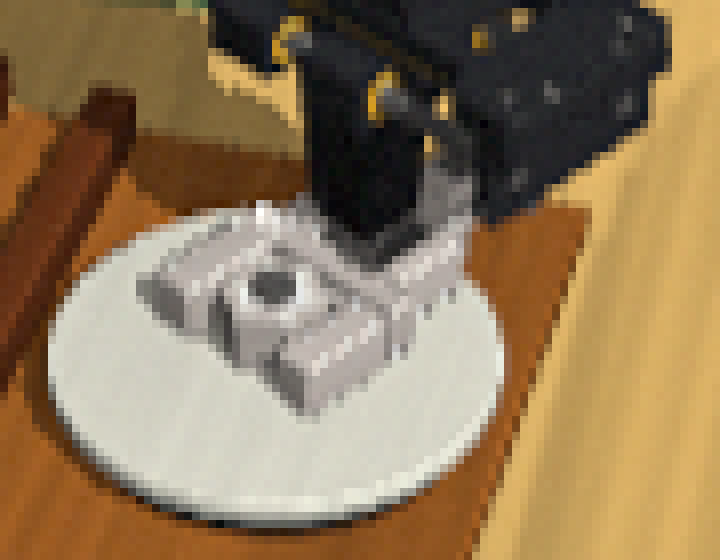

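Rolling works: the jaw has moved in, with a reaction of about 3.8 N. I'll continue with more strokes.

Request:
apply_moves(
  series=[
    {"x": 0,"y": 0,"z": -0.012,"wx": 0.004,"wy": 0,"wz": 0,"fingers": -1},
    {"x": 0,"y": 0.011,"z": 0,"wx": 0.004,"wy": 0,"wz": -0.002,"fingers": -1},
    {"x": 0,"y": 0.009,"z": 0,"wx": 0,"wy": 0,"wz": -0.002,"fingers": -1},
    {"x": 0,"y": 0,"z": 0,"wx": 0,"wy": 0,"wz": 0,"fingers": -1},
  ],
)

```text
clock: 17.4
tool_pos: [0.5166, -0.0392, 0.0722]
eef_rot: [0.962, -0.275, 0.0, 0.004]
contact_force: [-0.2, -0.8, -1.1]
opening: 0.002
```

```bash
cat >> h.py <<'E'
def jaw(f):
    s=st(); p,d=snap("side",f); P=cloud("side",d)-np.array([.0008,.0015,0]); z=P[...,2]
    yaw=np.radians(58); w=np.array([np.cos(yaw),np.sin(yaw),0]); l=np.array([-w[1],w[0],0]); Q=P-np.array([.547,.0108,0]); a=Q@w;b=Q@l
    for lo,hi in((.006,.012),(.010,.02)):
        m=(a>lo)&(a<hi)&(abs(b)<.055)&(z>.05)&(z<.064); B=b[m]; print("b hist",lo,np.histogram(B,bins=np.arange(-.046,.05,.004))[0]); print(" inner faces: fixed max",np.sort(B[B<-.012])[-4:].round(4) ,"moving min",np.sort(B[B>.012])[:4].round(4),"outer",B.min().round(4),B.max().round(4))
    print("dist to worm along w", ((np.array(s["tool_pos"])-np.array([.5223,-.030,0]))@w).round(4))
E
python3 - <<'E'
from h import *
jaw("side9")
plan((.5223-.008*.53,-.030-.008*.848,.065),-32,2)
E
```

```text
t 17.4 p [ 0.5166 -0.0392  0.0722] q [ 0.05  0.83 -0.12  2.01  0.31  0.32 -0.88] op 0.002 F [-0.2 -0.8 -1.1]
toolx [ 0.849 -0.528  0.003] z [-0.002 -0.008 -1.   ]
b hist 0.006 [0 0 1 1 4 2 4 1 4 2 3 3 3 4 6 2 1 3 3 5 0 0 0]
 inner faces: fixed max [-0.0158 -0.0131 -0.0128 -0.0122] moving min [0.0121 0.014  0.0167 0.0203] outer -0.0352 0.0335
b hist 0.01 [0 0 3 6 6 6 6 0 0 2 2 5 6 4 3 1 4 6 6 5 1 0 0]
 inner faces: fixed max [-0.0207 -0.0193 -0.0193 -0.0187] moving min [0.0176 0.0212 0.0215 0.0216] outer -0.0369 0.0343
dist to worm along w -0.0108
mm/row 3.8 deg/row 0.25
[-0.0, -0.0016, 0.0045, 0.0012, -0.0004, 0.0004]
[-0.0, -0.0016, 0.0045, 0.0012, -0.0004, 0.0004]
```

Request:
apply_moves(
  series=[
    {"x": 0,"y": -0.0025,"z": 0.005,"wx": 0.001,"wy": 0,"wz": 0,"fingers": -1},
    {"x": 0,"y": -0.0015,"z": 0.005,"wx": 0,"wy": 0,"wz": 0,"fingers": -1},
    {"x": 0,"y": 0,"z": 0.003,"wx": 0,"wy": 0,"wz": 0,"fingers": -1},
    {"x": 0,"y": -0.006,"z": 0.0015,"wx": 0,"wy": 0,"wz": 0,"fingers": -1},
  ],
)

```text
clock: 17.95
tool_pos: [0.5202, -0.0335, 0.0607]
eef_rot: [0.961, -0.275, 0.0, 0.004]
contact_force: [-2.2, -3.1, 14.0]
opening: 0.001
```

Request:
apply_moves(
  series=[
    {"x": 0,"y": -0.007,"z": 0.0015,"wx": 0,"wy": 0,"wz": 0,"fingers": -1},
    {"x": 0,"y": -0.007,"z": 0.001,"wx": -0.001,"wy": 0,"wz": 0,"fingers": -1},
    {"x": 0,"y": -0.007,"z": 0.001,"wx": -0.001,"wy": 0,"wz": 0,"fingers": -1},
  ],
)

```text
clock: 18.32
tool_pos: [0.5262, -0.0235, 0.06]
eef_rot: [0.961, -0.276, -0.002, 0.012]
contact_force: [-4.0, -2.4, 14.3]
opening: 0.005
```

Request:
apply_moves(
  series=[
    {"x": 0,"y": 0,"z": -0.012,"wx": 0.002,"wy": 0,"wz": 0,"fingers": -1},
    {"x": 0,"y": 0.011,"z": 0,"wx": 0.003,"wy": 0,"wz": 0,"fingers": -1},
    {"x": 0,"y": 0.009,"z": 0,"wx": 0,"wy": 0,"wz": 0,"fingers": -1},
    {"x": 0,"y": 0,"z": 0.003,"wx": 0,"wy": 0,"wz": 0,"fingers": -1},
    {"x": 0,"y": 0,"z": 0.005,"wx": 0,"wy": 0,"wz": 0,"fingers": -1},
    {"x": 0,"y": 0,"z": 0.003,"wx": 0,"wy": 0,"wz": 0,"fingers": -1},
  ],
)

```text
clock: 19.08
tool_pos: [0.5174, -0.0373, 0.0606]
eef_rot: [0.961, -0.276, -0.0, 0.004]
contact_force: [-2.6, -0.3, 14.0]
opening: 0.004
```

```bash
python3 - <<'E'
from h import *
jaw("side10")
E
```

```text
t 19.07 p [ 0.5174 -0.0373  0.0606] q [ 0.04  0.85 -0.11  2.01  0.31  0.3  -0.89] op 0.004 F [-2.6 -0.3 14. ]
toolx [ 0.847 -0.531  0.002] z [-0.002 -0.008 -1.   ]
b hist 0.006 [0 0 1 2 3 4 3 0 3 3 3 4 3 4 7 2 2 3 2 3 0 0 0]
 inner faces: fixed max [-0.0184 -0.0135 -0.0135 -0.0131] moving min [0.012  0.0129 0.0133 0.0137] outer -0.0347 0.0323
b hist 0.01 [0 0 1 4 4 4 4 1 0 2 2 5 8 4 2 2 3 5 4 3 0 0 0]
 inner faces: fixed max [-0.0193 -0.0191 -0.0184 -0.0177] moving min [0.012  0.0123 0.0148 0.0173] outer -0.0352 0.0323
dist to worm along w -0.0088
```

Request:
apply_moves(
  series=[
    {"x": 0,"y": -0.007,"z": 0,"wx": 0,"wy": 0,"wz": 0,"fingers": -1},
    {"x": 0,"y": -0.007,"z": 0.0005,"wx": 0,"wy": 0,"wz": 0,"fingers": -1},
    {"x": 0,"y": -0.007,"z": 0.001,"wx": -0.001,"wy": 0,"wz": 0,"fingers": -1},
    {"x": 0,"y": -0.007,"z": 0.001,"wx": -0.001,"wy": 0,"wz": 0,"fingers": -1},
    {"x": 0,"y": -0.005,"z": 0.001,"wx": -0.001,"wy": 0,"wz": 0,"fingers": -1},
  ],
)

```text
clock: 19.75
tool_pos: [0.5246, -0.0236, 0.0605]
eef_rot: [0.96, -0.279, -0.006, 0.018]
contact_force: [-4.1, -2.7, 15.5]
opening: 0.005
```

Request:
apply_moves(
  series=[
    {"x": 0,"y": 0,"z": -0.012,"wx": 0.003,"wy": 0,"wz": 0,"fingers": -1},
    {"x": 0,"y": 0.011,"z": 0,"wx": 0.003,"wy": 0,"wz": 0,"fingers": -1},
    {"x": 0,"y": 0.009,"z": 0,"wx": 0,"wy": 0,"wz": 0,"fingers": -1},
    {"x": 0,"y": 0,"z": 0.003,"wx": 0,"wy": 0,"wz": 0,"fingers": -1},
    {"x": 0,"y": 0,"z": 0.005,"wx": 0,"wy": 0,"wz": 0,"fingers": -1},
    {"x": 0,"y": 0,"z": 0.002,"wx": 0,"wy": 0,"wz": 0,"fingers": -1},
  ],
)

```text
clock: 20.5
tool_pos: [0.5154, -0.0375, 0.0615]
eef_rot: [0.96, -0.279, -0.003, 0.008]
contact_force: [-0.5, 0.2, 10.4]
opening: 0.002
```

```bash
python3 - <<'E'
from h import *
jaw("side11")
E
```

```text
t 20.5 p [ 0.5154 -0.0375  0.0615] q [ 0.04  0.85 -0.11  2.01  0.31  0.31 -0.89] op 0.002 F [-0.5  0.2 10.4]
toolx [ 0.844 -0.536 -0.002] z [-0.011 -0.014 -1.   ]
b hist 0.006 [0 0 0 2 2 2 0 3 3 2 3 2 3 3 6 2 2 3 4 1 0 0 0]
 inner faces: fixed max [-0.0156 -0.0154 -0.0134 -0.0122] moving min [0.0124 0.0126 0.013  0.0131] outer -0.0309 0.0329
b hist 0.01 [0 0 0 2 4 4 6 7 1 2 1 3 8 5 4 0 5 6 5 4 0 0 0]
 inner faces: fixed max [-0.0159 -0.0158 -0.0156 -0.014 ] moving min [0.0124 0.0131 0.0182 0.0187] outer -0.0325 0.0329
dist to worm along w -0.01
```

Request:
apply_moves(
  series=[
    {"x": 0,"y": -0.007,"z": 0.001,"wx": 0,"wy": 0,"wz": 0,"fingers": -1},
    {"x": 0,"y": -0.007,"z": 0.001,"wx": 0,"wy": 0,"wz": 0,"fingers": -1},
    {"x": 0,"y": -0.007,"z": 0.001,"wx": -0.001,"wy": 0,"wz": 0,"fingers": -1},
    {"x": 0,"y": -0.007,"z": 0.001,"wx": -0.001,"wy": 0,"wz": 0,"fingers": -1},
    {"x": 0,"y": -0.006,"z": 0.001,"wx": -0.001,"wy": 0,"wz": 0,"fingers": -1},
  ],
)

```text
clock: 21.18
tool_pos: [0.5214, -0.0253, 0.0603]
eef_rot: [0.959, -0.283, -0.011, 0.024]
contact_force: [-3.8, -5.4, 17.0]
opening: 0.003
```

Request:
apply_moves(
  series=[
    {"x": 0,"y": 0,"z": -0.012,"wx": 0.004,"wy": 0,"wz": 0,"fingers": -1},
    {"x": 0,"y": 0.011,"z": 0,"wx": 0.004,"wy": 0,"wz": 0,"fingers": -1},
    {"x": 0,"y": 0.009,"z": 0,"wx": 0.002,"wy": 0,"wz": 0,"fingers": -1},
    {"x": 0,"y": 0,"z": 0,"wx": 0,"wy": 0,"wz": 0,"fingers": -1},
  ],
)

```text
clock: 21.68
tool_pos: [0.5121, -0.0391, 0.0698]
eef_rot: [0.959, -0.283, -0.006, 0.008]
contact_force: [0.7, 0.4, -0.4]
opening: 0.004
```

```bash
python3 - <<'E'
from h import *
jaw("side12")
E
```

```text
t 21.68 p [ 0.5121 -0.0391  0.0698] q [ 0.05  0.83 -0.11  2.01  0.3   0.33 -0.89] op 0.004 F [ 0.7  0.4 -0.4]
toolx [ 0.84  -0.543 -0.008] z [-0.017 -0.011 -1.   ]
b hist 0.006 [0 0 0 0 1 3 3 2 3 3 3 2 2 4 6 3 3 5 3 1 0 0 0]
 inner faces: fixed max [-0.0172 -0.0138 -0.0134 -0.0128] moving min [0.0127 0.0131 0.014  0.0148] outer -0.0265 0.0313
b hist 0.01 [0 0 0 0 6 4 4 3 1 3 1 5 6 3 6 1 1 5 2 3 0 0 0]
 inner faces: fixed max [-0.0173 -0.0171 -0.0144 -0.0131] moving min [0.0127 0.0131 0.0174 0.0199] outer -0.0282 0.0323
dist to worm along w -0.0131
```

```bash
python3 - <<'E'
from h import *
p=cv2.imread("pics/side12.png")
cv2.imwrite("pics/c12.png",cv2.convertScaleAbs(cv2.resize(p[180:250,260:350],(720,560),interpolation=3),alpha=1.4))
E
```

```text
(no output)
```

View pics/c12.png

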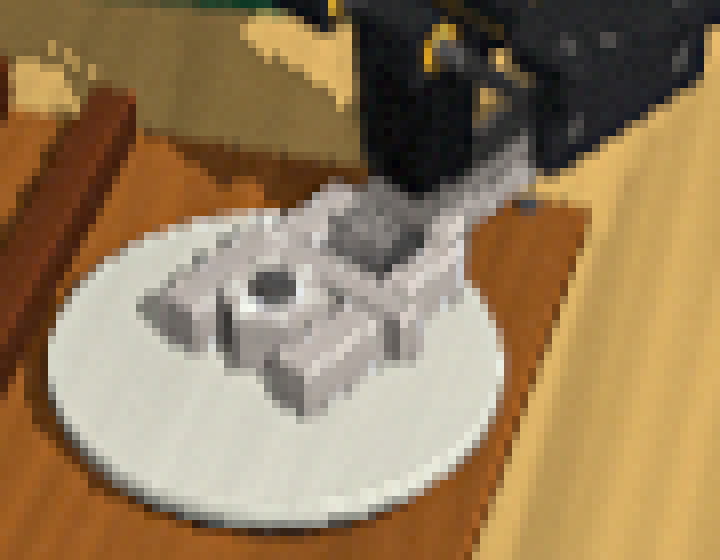

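The jaws are nearly snug, with a small gap left at the far (fixed) jaw at (215,310). One more stroke.

Request:
apply_moves(
  series=[
    {"x": 0.002,"y": -0.005,"z": 0.002,"wx": 0.003,"wy": 0,"wz": 0,"fingers": -1},
    {"x": 0,"y": 0,"z": 0.006,"wx": 0,"wy": 0,"wz": 0,"fingers": -1},
    {"x": 0,"y": 0,"z": 0.003,"wx": 0,"wy": 0,"wz": 0,"fingers": -1},
    {"x": 0,"y": -0.006,"z": 0.001,"wx": 0,"wy": 0,"wz": 0,"fingers": -1},
  ],
)

```text
clock: 22.22
tool_pos: [0.5168, -0.0346, 0.06]
eef_rot: [0.959, -0.283, -0.006, 0.006]
contact_force: [-6.9, -9.2, 23.0]
opening: 0.008
```

Request:
apply_moves(
  series=[
    {"x": 0,"y": -0.007,"z": 0.001,"wx": 0,"wy": 0,"wz": 0,"fingers": -1},
    {"x": 0,"y": -0.007,"z": 0.001,"wx": -0.001,"wy": 0,"wz": 0,"fingers": -1},
    {"x": 0,"y": -0.007,"z": 0.001,"wx": -0.001,"wy": 0,"wz": 0,"fingers": -1},
    {"x": 0,"y": -0.006,"z": 0.001,"wx": -0.001,"wy": 0,"wz": 0,"fingers": -1},
  ],
)

```text
clock: 22.72
tool_pos: [0.5171, -0.0337, 0.0607]
eef_rot: [0.957, -0.29, -0.015, 0.026]
contact_force: [-4.0, -6.2, 15.8]
opening: 0.004
```

Request:
apply_moves(
  series=[
    {"x": 0,"y": 0,"z": -0.012,"wx": 0.004,"wy": 0,"wz": 0,"fingers": -1},
    {"x": 0,"y": 0.011,"z": -0.01,"wx": 0.004,"wy": 0,"wz": 0,"fingers": -1},
    {"x": 0,"y": 0.015,"z": -0.01,"wx": 0.002,"wy": 0,"wz": 0,"fingers": -1},
    {"x": 0,"y": 0.01,"z": -0.01,"wx": 0,"wy": 0,"wz": 0,"fingers": -1},
  ],
)

```text
clock: 23.22
tool_pos: [0.5011, -0.0578, 0.0965]
eef_rot: [0.957, -0.29, -0.01, 0.01]
contact_force: [-0.8, -0.3, -0.7]
opening: 0.004
```

```bash
python3 - <<'E'
from h import *
jaw("side13")
d=np.load("pics/side13_d.npy"); P=cloud("side",d)-np.array([.0008,.0015,0]); z=P[...,2]
m=(z>.05)&(z<.062)&(P[...,1]<-.065)&(P[...,1]>-.17)&(abs(P[...,0]-.49)<.06); q=P[m]; print(len(q))
if len(q)>20:
    c=q[:,:2].mean(0); e=np.linalg.svd(q[:,:2]-c)[2][0]; print("handle c",c.round(4),"ang",np.degrees(np.arctan2(e[1],e[0])).round(1)); print("tail min y",np.sort(q[:,1])[:4].round(4))
p=cv2.imread("pics/side13.png")
cv2.imwrite("pics/c13.png",cv2.convertScaleAbs(cv2.resize(p[180:250,260:350],(720,560),interpolation=3),alpha=1.4))
E
```

```text
t 23.23 p [ 0.5011 -0.0578  0.0965] q [ 0.1   0.78 -0.13  2.02  0.29  0.39 -0.86] op 0.004 F [-0.8 -0.3 -0.7]
toolx [ 0.832 -0.554 -0.014] z [-0.025 -0.013 -1.   ]
b hist 0.006 [0 0 0 1 2 4 2 2 3 1 0 5 5 4 6 2 3 2 4 1 0 0 0]
 inner faces: fixed max [-0.0185 -0.0164 -0.0151 -0.0134] moving min [0.0127 0.0127 0.0128 0.0131] outer -0.0308 0.0321
b hist 0.01 [0 0 0 1 2 6 4 4 2 3 4 4 9 3 3 1 3 5 4 3 0 0 0]
 inner faces: fixed max [-0.0163 -0.0153 -0.0141 -0.0135] moving min [0.0127 0.0177 0.0192 0.0213] outer -0.0302 0.0332
dist to worm along w -0.0348
139
handle c [ 0.4876 -0.0989] ang 60.5
tail min y [-0.133  -0.1326 -0.1322 -0.132 ]
```

View pics/c13.png

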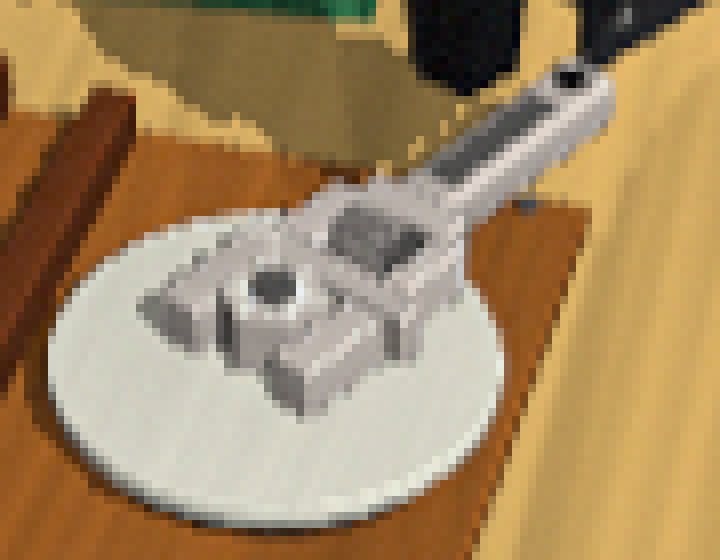

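The jaws are snug. The worm stalled at 11 N against 4 N before, and the head now measures about 63 mm across (opening about 29–30 mm). Next I'll regrasp the handle 100 mm behind the mouth with the tool vertical.

```bash
python3 - <<'E'
from h import *
plan((.499,-.077,.085),-29.7,3)
E
```

```text
mm/row 7.3 deg/row 1.45
[0.0036, 0.0066, 0.0053, 0.0026, 0.0014, -0.0075]
[0.0034, 0.0067, 0.0052, 0.0026, 0.0014, -0.0075]
[0.0032, 0.0068, 0.0052, 0.0026, 0.0014, -0.0075]
```

Request:
apply_moves(
  series=[
    {"x": 0.0036,"y": 0.0066,"z": 0,"wx": 0.0026,"wy": 0.0014,"wz": -0.0075,"fingers": 0},
    {"x": 0.0034,"y": 0.0067,"z": 0,"wx": 0.0026,"wy": 0.0014,"wz": -0.0075,"fingers": 0},
    {"x": 0.0032,"y": 0.0068,"z": 0,"wx": 0.0026,"wy": 0.0014,"wz": -0.0075,"fingers": 0},
    {"x": 0,"y": 0,"z": 0,"wx": 0,"wy": 0,"wz": 0,"fingers": 0},
    {"x": 0,"y": 0,"z": 0,"wx": 0,"wy": 0,"wz": 0,"fingers": 0},
  ],
)

```text
clock: 23.9
tool_pos: [0.4993, -0.0782, 0.0972]
eef_rot: [0.967, -0.254, 0.0, -0.001]
contact_force: [0.9, 0.5, -0.9]
opening: 0.501
```

```bash
python3 - <<'E'
from h import *
st()
plan((.499,-.077,.0425),-29.7,4)
E
```

```text
t 23.9 p [ 0.4993 -0.0782  0.0972] q [ 0.17  0.77 -0.16  2.04  0.33  0.35 -0.78] op 0.501 F [ 0.9  0.5 -0.9]
toolx [ 0.871 -0.491  0.   ] z [ 0.001  0.002 -1.   ]
mm/row 13.7 deg/row 0.08
[-0.0003, -0.0002, 0.0171, -0.0002, -0.0, 0.0004]
[-0.0003, -0.0002, 0.0171, -0.0002, -0.0, 0.0004]
[-0.0003, -0.0003, 0.0171, -0.0002, -0.0, 0.0004]
[-0.0003, -0.0003, 0.0171, -0.0002, -0.0, 0.0004]
```

Request:
apply_moves(
  series=[
    {"x": 0,"y": 0,"z": 0.017,"wx": 0,"wy": 0,"wz": 0,"fingers": 0},
    {"x": 0,"y": 0,"z": 0.017,"wx": 0,"wy": 0,"wz": 0,"fingers": 0},
    {"x": 0,"y": 0,"z": 0.017,"wx": 0,"wy": 0,"wz": 0,"fingers": 0},
    {"x": 0,"y": 0,"z": 0.016,"wx": 0,"wy": 0,"wz": 0,"fingers": 0},
    {"x": 0,"y": 0,"z": 0,"wx": 0,"wy": 0,"wz": 0,"fingers": 0},
  ],
)

```text
clock: 24.52
tool_pos: [0.4991, -0.0768, 0.0386]
eef_rot: [0.967, -0.253, -0.0, -0.001]
contact_force: [-0.3, 0.3, -0.4]
opening: 0.504
```

Request:
apply_moves(
  series=[
    {"x": 0,"y": 0,"z": 0,"wx": 0,"wy": 0,"wz": 0,"fingers": -1},
    {"x": 0,"y": 0,"z": 0,"wx": 0,"wy": 0,"wz": 0,"fingers": -1},
    {"x": 0,"y": 0,"z": 0,"wx": 0,"wy": 0,"wz": 0,"fingers": -1},
    {"x": 0,"y": 0,"z": 0,"wx": 0,"wy": 0,"wz": 0,"fingers": -1},
  ],
  force=50,
)

```text
clock: 25.02
tool_pos: [0.4993, -0.0768, 0.0392]
eef_rot: [0.968, -0.252, -0.0, -0.001]
contact_force: [0.1, 0.4, -4.2]
opening: 0.244
```

```bash
cat >> h.py <<'E'
def arc(c,r,deg,n,z):
    """rows turning the TCP about vertical axis c by deg, tool x tangential"""
    s=get_state(); p=np.array(s["tool_pos"]); M=R.from_quat(s["eef_rot"]); X=M.as_matrix()[:,0]
    a0=np.degrees(np.arctan2(p[1]-c[1],p[0]-c[0])); t0=np.degrees(np.arctan2(X[1],X[0]))
    print("radius",np.hypot(*(p[:2]-c)).round(4),"handle ang",(a0-180).round(1),"toolx",t0.round(1))
    T=lambda a:R.from_matrix(np.stack([[np.cos(a),np.sin(a),0],[np.sin(a),-np.cos(a),0],[0,0,-1.]],1))
    cur=M;pp=p
    for i in range(n):
        a=np.radians(a0+deg*(i+1)/n); q=np.array([c[0]+r*np.cos(a),c[1]+r*np.sin(a),z]); nx=T(np.radians(t0+deg*(i+1)/n))
        d=cur.inv().apply(q-pp)/.8; w=(cur.inv()*nx).as_rotvec()/np.pi; print([round(float(v),4) for v in(*d,*w)]); cur=nx;pp=q
E
python3 - <<'E'
from h import *
st(); arc(np.array([.547,.0108]),.1,20,8,.0418)
E
```

```text
t 25.02 p [ 0.4993 -0.0768  0.0392] q [ 0.12  0.88 -0.1   2.06  0.36  0.22 -0.81] op 0.244 F [ 0.1  0.4 -4.2]
toolx [ 0.873 -0.489 -0.001] z [ 0.001  0.002 -1.   ]
radius 0.0998 handle ang -298.5 toolx -29.2
[0.0055, 0.0001, -0.0033, -0.0007, 0.0002, -0.0139]
[0.0055, -0.0002, 0.0, 0.0, 0.0, -0.0139]
[0.0055, -0.0002, 0.0, 0.0, 0.0, -0.0139]
[0.0055, -0.0002, 0.0, 0.0, 0.0, -0.0139]
[0.0055, -0.0002, 0.0, 0.0, 0.0, -0.0139]
[0.0055, -0.0002, 0.0, 0.0, 0.0, -0.0139]
[0.0055, -0.0002, 0.0, 0.0, 0.0, -0.0139]
[0.0055, -0.0002, 0.0, 0.0, 0.0, -0.0139]
```

Request:
apply_moves(
  series=[
    {"x": 0.0055,"y": 0,"z": 0,"wx": 0,"wy": 0,"wz": -0.0139,"fingers": -1},
    {"x": 0.0055,"y": -0.0002,"z": 0,"wx": 0,"wy": 0,"wz": -0.0139,"fingers": -1},
    {"x": 0.0055,"y": -0.0002,"z": 0,"wx": 0,"wy": 0,"wz": -0.0139,"fingers": -1},
    {"x": 0.0055,"y": -0.0002,"z": 0,"wx": 0,"wy": 0,"wz": -0.0139,"fingers": -1},
    {"x": 0.0055,"y": -0.0002,"z": 0,"wx": 0,"wy": 0,"wz": -0.0139,"fingers": -1},
    {"x": 0.0055,"y": -0.0002,"z": 0,"wx": 0,"wy": 0,"wz": -0.0139,"fingers": -1},
    {"x": 0.0055,"y": -0.0002,"z": 0,"wx": 0,"wy": 0,"wz": -0.0139,"fingers": -1},
    {"x": 0.0055,"y": -0.0002,"z": 0,"wx": 0,"wy": 0,"wz": -0.0139,"fingers": -1},
  ],
)

```text
clock: 26.02
tool_pos: [0.5332, -0.0877, 0.039]
eef_rot: [0.998, -0.07, -0.001, -0.002]
contact_force: [-1.3, 1.3, -0.3]
opening: 0.243
```

```bash
python3 - <<'E'
from h import *
st(); arc(np.array([.547,.0108]),.1,24,6,.0392)
E
```

```text
t 26.02 p [ 0.5332 -0.0877  0.039 ] q [ 0.21  0.91 -0.22  1.95  0.52  0.34 -0.56] op 0.243 F [-1.3  1.3 -0.3]
toolx [ 0.99  -0.14  -0.003] z [-0.002  0.003 -1.   ]
radius 0.0995 handle ang -278.0 toolx -8.0
[0.0087, 0.0003, -0.0002, -0.001, 0.0008, -0.0222]
[0.0087, -0.0003, 0.0, 0.0, 0.0, -0.0222]
[0.0087, -0.0003, 0.0, 0.0, 0.0, -0.0222]
[0.0087, -0.0003, 0.0, 0.0, 0.0, -0.0222]
[0.0087, -0.0003, 0.0, 0.0, 0.0, -0.0222]
[0.0087, -0.0003, 0.0, 0.0, 0.0, -0.0222]
```

Request:
apply_moves(
  series=[
    {"x": 0.0082,"y": 0,"z": 0,"wx": 0,"wy": 0,"wz": -0.0208,"fingers": -1},
    {"x": 0.0082,"y": -0.0003,"z": 0,"wx": 0,"wy": 0,"wz": -0.0208,"fingers": -1},
    {"x": 0.0082,"y": -0.0003,"z": 0,"wx": 0,"wy": 0,"wz": -0.0208,"fingers": -1},
    {"x": 0.0082,"y": -0.0003,"z": 0,"wx": 0,"wy": 0,"wz": -0.0208,"fingers": -1},
    {"x": 0.0082,"y": -0.0003,"z": 0,"wx": 0,"wy": 0,"wz": -0.0208,"fingers": -1},
    {"x": 0.0082,"y": -0.0003,"z": 0,"wx": 0,"wy": 0,"wz": -0.0208,"fingers": -1},
    {"x": 0.0082,"y": -0.0003,"z": 0,"wx": 0,"wy": 0,"wz": -0.0208,"fingers": -1},
    {"x": 0.0082,"y": -0.0003,"z": 0,"wx": 0,"wy": 0,"wz": -0.0208,"fingers": -1},
  ],
)

```text
clock: 27.02
tool_pos: [0.5868, -0.0802, 0.0391]
eef_rot: [0.979, 0.203, -0.001, -0.003]
contact_force: [-1.8, 2.0, -1.2]
opening: 0.246
```

```bash
python3 - <<'E'
from h import *
st(); arc(np.array([.547,.0108]),.1,4,2,.0392)
p,d=snap("side","side14"); P=cloud("side",d)-np.array([.0008,.0015,0])
p0=np.load("pics/side13_d.npy"); P0=cloud("side",p0)-np.array([.0008,.0015,0])
a=np.array([.998,-.058,0]); # clamp x
for n,A in(("before",P0),("after",P)):
    Q=A-np.array([.547,.0108,0]); u=Q@a; v=Q@np.array([.058,.998,0]); z=A[...,2]
    m=(v>.02)&(v<.11)&(u>.06)&(u<.105)&(z>.025)&(z<.04); print(n,m.sum(),np.percentile(u[m],[1,5,50,95,99]).round(4))
cv2.imwrite("pics/c14.png",cv2.convertScaleAbs(cv2.resize(p[160:250,240:360],(800,600),interpolation=3)[:,:,::-1],alpha=1.4))
E
```

```text
t 27.02 p [ 0.5868 -0.0802  0.0391] q [ 0.29  0.96 -0.41  1.78  0.67  0.55 -0.14] op 0.246 F [-1.8  2.  -1.2]
toolx [ 0.918  0.398 -0.001] z [-0.003  0.005 -1.   ]
radius 0.0993 handle ang -246.4 toolx 23.4
[0.0044, 0.0008, -0.0002, -0.0017, 0.0002, -0.0111]
[0.0044, -0.0001, 0.0, 0.0, 0.0, -0.0111]
before 240 [0.0608 0.081  0.0885 0.102  0.1044]
after 243 [0.062  0.0768 0.0849 0.102  0.1039]
```

View pics/c14.png

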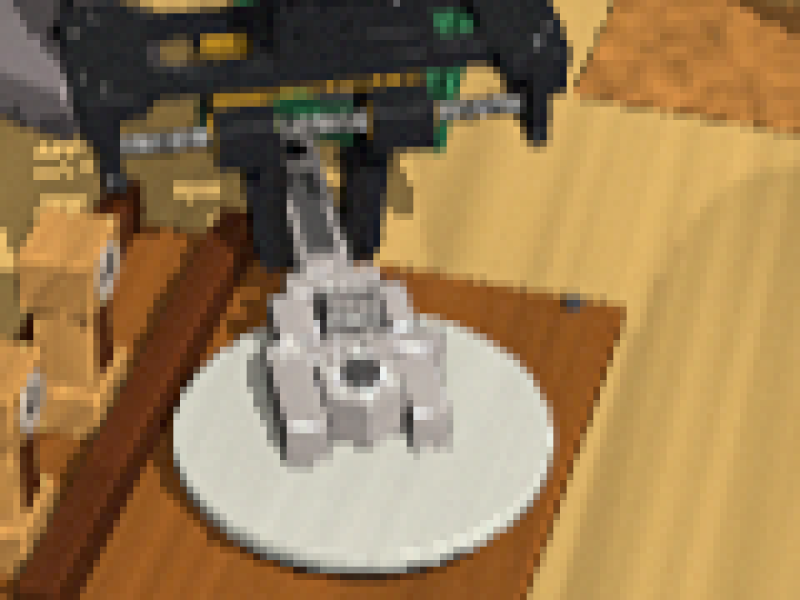

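The wrench has swung about 52° and the bar has drawn back about 4.2 mm, which is roughly 0.84 rad of nut. The jaws still hug the nut at (365,375). I'll pull the wrench off along its handle, lift it and carry it to the mat.

Request:
apply_moves(
  series=[
    {"x": 0,"y": 0,"z": 0,"wx": 0,"wy": 0,"wz": 0,"fingers": -1},
    {"x": 0,"y": 0,"z": 0,"wx": 0,"wy": 0,"wz": 0,"fingers": -1},
    {"x": 0,"y": 0.007,"z": 0,"wx": 0,"wy": 0,"wz": 0,"fingers": -1},
    {"x": 0,"y": 0.012,"z": 0,"wx": 0,"wy": 0,"wz": 0,"fingers": -1},
    {"x": 0,"y": 0.012,"z": 0,"wx": 0,"wy": 0,"wz": 0,"fingers": -1},
    {"x": 0,"y": 0.012,"z": 0,"wx": 0,"wy": 0,"wz": 0,"fingers": -1},
    {"x": 0,"y": 0.012,"z": 0,"wx": 0,"wy": 0,"wz": 0,"fingers": -1},
    {"x": 0,"y": 0.012,"z": 0,"wx": 0,"wy": 0,"wz": 0,"fingers": -1},
  ],
)

```text
clock: 28.08
tool_pos: [0.5882, -0.0801, 0.0376]
eef_rot: [0.975, 0.22, -0.013, -0.036]
contact_force: [-10.4, 15.3, 6.7]
opening: 0.242
```

```bash
python3 - <<'E'
from h import *
st(); 
d=np.load("pics/top2_d.npy"); P=cloud("top",d)+[.002,.002,0]
p=cv2.imread("pics/top2.png"); hsv=cv2.cvtColor(p,cv2.COLOR_BGR2HSV)
x,y,z=P[...,0],P[...,1],P[...,2]
d0=np.load("pics/top0_d.npy"); P=cloud("top",d0)+[.002,.002,0]; z=P[...,2]; m=(abs(P[...,0]-.405)<.13)&(abs(P[...,1]+.30)<.08)&(z>.0025)&(z<.03)
q=P[m][:,:2].astype(np.float32); print(m.sum(),cv2.minAreaRect(q))
# mat corners by pixel from crop0: (610,40),(807,45),(795,440),(597,435) scale5.5 off (360,215), left edge 550
def ray(n,u,v,z):
    K,T,_=cam(n); r=T[:3,:3]@np.array([(u-K[0,2])/K[0,0],-(v-K[1,2])/K[1,1],-1]); o=T[:3,3]; return (o+r*(z-o[2])/r[2])
C=[ray("top",360+(u-550)/5.5,215+v/5.5,.004)[:2]+[.002,.002] for u,v in((610,38),(807,43),(797,442),(597,434))]; print(np.round(C,4),np.mean(C,0).round(4))
E
```

```text
t 28.07 p [ 0.5882 -0.0801  0.0376] q [ 0.36  1.   -0.5   1.73  0.63  0.63 -0.03] op 0.242 F [-10.4  15.3   6.7]
toolx [ 0.903  0.43  -0.009] z [-0.041  0.064 -0.997]
3097 ((0.40525931119918823, -0.29990777373313904), (0.2588872015476227, 0.15942102670669556), 0.15874943137168884)
[[ 0.5133 -0.268 ]
 [ 0.5097 -0.3681]
 [ 0.3099 -0.3525]
 [ 0.3146 -0.2535]] [ 0.4119 -0.3105]
```

The wrench is wedged on the turned nut: 18 N of pull and no movement. I'll turn it back about 3° to relieve the bite, then pull again.

```bash
python3 - <<'E'
from h import *
plan((.5818,-.0824,.0395),20.3,3)
E
```

```text
mm/row 2.4 deg/row 2.24
[-0.0028, -0.0004, -0.0007, -0.008, 0.0013, 0.0095]
[-0.0028, -0.0002, -0.0008, -0.008, 0.0013, 0.0095]
[-0.0028, -0.0001, -0.0008, -0.008, 0.0013, 0.0095]
```

Request:
apply_moves(
  series=[
    {"x": -0.003,"y": 0,"z": -0.0008,"wx": -0.008,"wy": 0.0013,"wz": 0.0095,"fingers": -1},
    {"x": -0.003,"y": 0,"z": -0.0008,"wx": -0.008,"wy": 0.0013,"wz": 0.0095,"fingers": -1},
    {"x": -0.003,"y": 0,"z": -0.0008,"wx": -0.008,"wy": 0.0013,"wz": 0.0095,"fingers": -1},
    {"x": 0,"y": 0,"z": 0,"wx": 0,"wy": 0,"wz": 0,"fingers": -1},
  ],
)

```text
clock: 28.58
tool_pos: [0.5832, -0.0834, 0.0419]
eef_rot: [0.984, 0.178, 0.003, 0.002]
contact_force: [-1.0, 1.2, 0.1]
opening: 0.245
```

Request:
apply_moves(
  series=[
    {"x": 0,"y": 0.01,"z": 0,"wx": 0,"wy": 0,"wz": 0,"fingers": -1},
    {"x": 0,"y": 0.012,"z": 0,"wx": 0,"wy": 0,"wz": 0,"fingers": -1},
    {"x": 0,"y": 0.015,"z": 0,"wx": 0,"wy": 0,"wz": 0,"fingers": -1},
  ],
)

```text
clock: 28.95
tool_pos: [0.5894, -0.0956, 0.0419]
eef_rot: [0.983, 0.185, 0.0, -0.009]
contact_force: [-6.2, 7.7, 3.8]
opening: 0.245
```

```bash
python3 - <<'E'
from h import *
st(); arc(np.array([.547,.0108]),.1,4,1,.0392)
E
```

```text
t 28.95 p [ 0.5894 -0.0956  0.0419] q [ 0.33  0.96 -0.43  1.76  0.65  0.56 -0.13] op 0.245 F [-6.2  7.7  3.8]
toolx [0.931 0.364 0.004] z [-0.003  0.018 -1.   ]
radius 0.1145 handle ang -248.3 toolx 21.3
[0.0086, -0.0184, 0.0038, -0.0055, -0.0014, -0.0222]
```

Request:
apply_moves(
  series=[
    {"x": 0,"y": 0.015,"z": -0.0005,"wx": -0.003,"wy": 0,"wz": 0,"fingers": -1},
    {"x": 0,"y": 0.015,"z": -0.0005,"wx": -0.002,"wy": 0,"wz": 0,"fingers": -1},
    {"x": 0,"y": 0.015,"z": 0,"wx": 0,"wy": 0,"wz": 0,"fingers": -1},
    {"x": 0,"y": 0.01,"z": 0,"wx": 0,"wy": 0,"wz": 0,"fingers": -1},
    {"x": 0,"y": 0,"z": 0,"wx": 0,"wy": 0,"wz": 0,"fingers": -1},
  ],
)

```text
clock: 29.58
tool_pos: [0.6055, -0.1313, 0.0424]
eef_rot: [0.982, 0.187, 0.002, -0.008]
contact_force: [-0.1, 0.6, 1.8]
opening: 0.248
```

```bash
python3 - <<'E'
from h import *
st(); arc(np.array([.547,.0108]),.1,4,1,.0392)
E
```

```text
t 29.57 p [ 0.6055 -0.1313  0.0424] q [ 0.39  0.99 -0.45  1.69  0.65  0.62 -0.04] op 0.248 F [-0.1  0.6  1.8]
toolx [0.93  0.367 0.007] z [ 0.001  0.016 -1.   ]
radius 0.1537 handle ang -247.6 toolx 21.5
[0.0077, -0.0674, 0.005, -0.0046, -0.0023, -0.0222]
```

Request:
apply_moves(
  series=[
    {"x": 0,"y": 0,"z": -0.03,"wx": -0.003,"wy": 0,"wz": 0,"fingers": -1},
    {"x": 0,"y": 0,"z": -0.04,"wx": -0.002,"wy": 0,"wz": 0,"fingers": -1},
    {"x": 0,"y": 0,"z": -0.05,"wx": 0,"wy": 0,"wz": 0,"fingers": -1},
    {"x": 0,"y": 0,"z": -0.02,"wx": 0,"wy": 0,"wz": 0,"fingers": -1},
  ],
)

```text
clock: 30.08
tool_pos: [0.6033, -0.1366, 0.1581]
eef_rot: [0.982, 0.186, 0.001, 0.004]
contact_force: [0.2, -0.7, -3.1]
opening: 0.247
```

```bash
python3 - <<'E'
from h import *
st(); plan((.457,-.3135,.13),86,8)
E
```

```text
t 30.07 p [ 0.6033 -0.1366  0.1581] q [ 0.44  0.82 -0.54  1.65  0.55  0.82  0.03] op 0.247 F [ 0.2 -0.7 -3.1]
toolx [0.93  0.366 0.   ] z [ 0.003 -0.007 -1.   ]
mm/row 28.9 deg/row 8.06
[-0.0314, 0.0173, 0.0045, 0.0003, 0.0002, -0.0448]
[-0.0335, 0.0127, 0.0045, 0.0003, 0.0002, -0.0448]
[-0.035, 0.0079, 0.0045, 0.0003, 0.0002, -0.0448]
[-0.0357, 0.0029, 0.0044, 0.0003, 0.0002, -0.0448]
[-0.0358, -0.0021, 0.0044, 0.0003, 0.0002, -0.0448]
[-0.0352, -0.0071, 0.0044, 0.0003, 0.0002, -0.0448]
[-0.0338, -0.012, 0.0044, 0.0003, 0.0002, -0.0448]
[-0.0318, -0.0166, 0.0044, 0.0003, 0.0002, -0.0448]
```

Request:
apply_moves(
  series=[
    {"x": -0.0315,"y": 0.0175,"z": 0.003,"wx": 0,"wy": 0,"wz": -0.045,"fingers": -1},
    {"x": -0.0335,"y": 0.0125,"z": 0.003,"wx": 0,"wy": 0,"wz": -0.045,"fingers": -1},
    {"x": -0.035,"y": 0.008,"z": 0.003,"wx": 0,"wy": 0,"wz": -0.045,"fingers": -1},
    {"x": -0.0355,"y": 0.003,"z": 0.003,"wx": 0,"wy": 0,"wz": -0.045,"fingers": -1},
    {"x": -0.036,"y": -0.002,"z": 0.003,"wx": 0,"wy": 0,"wz": -0.045,"fingers": -1},
    {"x": -0.035,"y": -0.007,"z": 0.003,"wx": 0,"wy": 0,"wz": -0.045,"fingers": -1},
    {"x": -0.034,"y": -0.012,"z": 0.003,"wx": 0,"wy": 0,"wz": -0.045,"fingers": -1},
    {"x": -0.032,"y": -0.0165,"z": 0.003,"wx": 0,"wy": 0,"wz": -0.045,"fingers": -1},
  ],
)

```text
clock: 31.08
tool_pos: [0.4557, -0.3239, 0.1409]
eef_rot: [0.715, 0.699, -0.005, 0.007]
contact_force: [-0.1, 0.0, -2.7]
opening: 0.246
```

```bash
python3 - <<'E'
from h import *
st(); plan((.457,-.3135,.04),86,6)
E
```

```text
t 31.07 p [ 0.4557 -0.3239  0.1409] q [ 0.99  0.86 -0.83  1.85  0.88  0.84  1.25] op 0.246 F [-0.1  0.  -2.7]
toolx [ 0.023  1.    -0.016] z [ 0.003 -0.016 -1.   ]
mm/row 16.9 deg/row 0.47
[0.0025, 0.0001, 0.021, 0.0002, 0.0009, 0.0025]
[0.0025, 0.0001, 0.021, 0.0002, 0.0009, 0.0025]
[0.0024, 0.0001, 0.021, 0.0002, 0.0009, 0.0025]
[0.0023, 0.0001, 0.021, 0.0002, 0.0009, 0.0025]
[0.0023, 0.0001, 0.021, 0.0002, 0.0009, 0.0025]
[0.0022, 0.0001, 0.021, 0.0002, 0.0009, 0.0025]
```

Request:
apply_moves(
  series=[
    {"x": 0.0025,"y": 0,"z": 0.021,"wx": 0,"wy": 0.001,"wz": 0.0025,"fingers": -1},
    {"x": 0.0025,"y": 0,"z": 0.021,"wx": 0,"wy": 0.001,"wz": 0.0025,"fingers": -1},
    {"x": 0.0025,"y": 0,"z": 0.021,"wx": 0,"wy": 0.001,"wz": 0.0025,"fingers": -1},
    {"x": 0.0025,"y": 0,"z": 0.021,"wx": 0,"wy": 0.001,"wz": 0.0025,"fingers": -1},
    {"x": 0.0025,"y": 0,"z": 0.021,"wx": 0,"wy": 0.001,"wz": 0.0025,"fingers": -1},
    {"x": 0.002,"y": 0,"z": 0.02,"wx": 0,"wy": 0.001,"wz": 0.0025,"fingers": -1},
  ],
)

```text
clock: 31.82
tool_pos: [0.4565, -0.3122, 0.034]
eef_rot: [0.733, 0.68, 0.002, -0.0]
contact_force: [0.5, -0.2, -3.7]
opening: 0.241
```

```bash
python3 - <<'E'
from h import *
st(); plan((.457,-.3135,.012),86,3)
E
```

```text
t 31.82 p [ 0.4565 -0.3122  0.034 ] q [ 0.91  1.01 -0.69  1.9   1.07  0.65  1.03] op 0.241 F [ 0.5 -0.2 -3.7]
toolx [0.075 0.997 0.003] z [ 0.002  0.003 -1.   ]
mm/row 7.4 deg/row 0.13
[-0.0005, 0.0002, 0.0092, 0.0002, -0.0003, -0.0006]
[-0.0005, 0.0002, 0.0092, 0.0002, -0.0003, -0.0006]
[-0.0005, 0.0002, 0.0092, 0.0002, -0.0003, -0.0006]
```

Request:
apply_moves(
  series=[
    {"x": 0,"y": 0,"z": 0.009,"wx": 0,"wy": 0,"wz": 0,"fingers": -1},
    {"x": 0,"y": 0,"z": 0.009,"wx": 0,"wy": 0,"wz": 0,"fingers": -1},
    {"x": 0,"y": 0,"z": 0.007,"wx": 0,"wy": 0,"wz": 0,"fingers": -1},
    {"x": 0,"y": 0,"z": 0.002,"wx": 0,"wy": 0,"wz": 0,"fingers": -1},
    {"x": 0,"y": 0,"z": 0,"wx": 0,"wy": 0,"wz": 0,"fingers": -1},
  ],
)

```text
clock: 32.45
tool_pos: [0.4573, -0.3111, 0.0111]
eef_rot: [0.733, 0.68, 0.002, -0.0]
contact_force: [-1.1, 1.0, 1.6]
opening: 0.246
```

Request:
apply_moves(
  series=[
    {"x": 0,"y": 0,"z": 0.0015,"wx": 0,"wy": 0,"wz": 0,"fingers": -1},
    {"x": 0,"y": 0,"z": 0,"wx": 0,"wy": 0,"wz": 0,"fingers": -0.1},
    {"x": 0,"y": 0,"z": 0,"wx": 0,"wy": 0,"wz": 0,"fingers": -0.1},
    {"x": 0,"y": 0,"z": 0,"wx": 0,"wy": 0,"wz": 0,"fingers": -0.1},
    {"x": 0,"y": 0,"z": -0.015,"wx": 0,"wy": 0,"wz": 0,"fingers": -0.1},
    {"x": 0,"y": 0,"z": -0.04,"wx": 0,"wy": 0,"wz": 0,"fingers": -0.1},
    {"x": 0,"y": 0,"z": -0.06,"wx": 0,"wy": 0,"wz": 0,"fingers": -0.1},
    {"x": 0,"y": 0,"z": -0.06,"wx": 0,"wy": 0,"wz": 0,"fingers": -0.1},
  ],
)

```text
clock: 33.45
tool_pos: [0.4559, -0.311, 0.1536]
eef_rot: [0.732, 0.681, 0.001, -0.002]
contact_force: [0.6, -0.4, -0.8]
opening: 0.452
```

```bash
python3 - <<'E'
from h import *
st()
p,d=snap("side","side15"); P=cloud("side",d)-np.array([.0008,.0015,0]); z=P[...,2]
t,dt=snap("top","top15"); Pt=cloud("top",dt)+[.002,.002,0]; zt=Pt[...,2]
for n,A,y in(("s",P,0),("t",Pt,0)):
    x,y,zz=A[...,0],A[...,1],A[...,2]
    m=(zz>.072)&(zz<.1)&(abs(x-.66)<.05)&(y>-.06)&(y<.14); k,l,s,_=cv2.connectedComponentsWithStats(m.astype(np.uint8))
    for i in range(1,k):
        if s[i,4]>15:
            q=A[l==i]; print(n,"clock",s[i,4],((q.min(0)+q.max(0))/2).round(4),np.ptp(q,axis=0).round(3), np.median(q,0).round(4))
    m=(zz>.013)&(zz<.04)&(abs(x-.43)<.13)&(abs(y+.31)<.06); q=A[m]; print(n,"wrench",len(q),q.min(0).round(3),q.max(0).round(3), np.median(q[:,2]).round(4))
    Q=A-np.array([.547,.0108,0]); u=Q@np.array([.998,-.058,0]); v=Q@np.array([.058,.998,0])
    m=(abs(v)<.11)&(u>.06)&(u<.105)&(zz>.025)&(zz<.04); print(n,"bar u",np.percentile(u[m],[1,5,50,95]).round(4))
c=np.zeros((560,800,3),np.uint8); c[:,:]=cv2.resize(p[100:296,160:440],(800,560),interpolation=3); cv2.imwrite("pics/c15.png",cv2.convertScaleAbs(c[:,:,::-1],alpha=1.3))
E
```

```text
t 33.45 p [ 0.4559 -0.311   0.1536] q [ 0.99  0.84 -0.84  1.85  0.83  0.85  1.22] op 0.452 F [ 0.6 -0.4 -0.8]
toolx [0.073 0.997 0.005] z [-0.001  0.005 -1.   ]
s clock 216 [0.6606 0.003  0.0863] [0.033 0.04  0.027] [0.6581 0.0131 0.0943]
s clock 241 [0.6643 0.0823 0.086 ] [0.033 0.037 0.028] [0.6616 0.0915 0.0951]
s wrench 594 [ 0.337 -0.348  0.013] [ 0.52  -0.268  0.035] 0.0232
s bar u [0.0608 0.0641 0.0837 0.1017]
t clock 139 [0.6649 0.0813 0.0863] [0.031 0.034 0.027] [0.6633 0.0817 0.0964]
t clock 121 [0.6613 0.0026 0.0863] [0.031 0.035 0.027] [0.6568 0.0038 0.0964]
t wrench 655 [ 0.314 -0.347  0.013] [ 0.494 -0.261  0.038] 0.025
t bar u [0.0606 0.0631 0.0851 0.102 ]
```

View pics/c15.png

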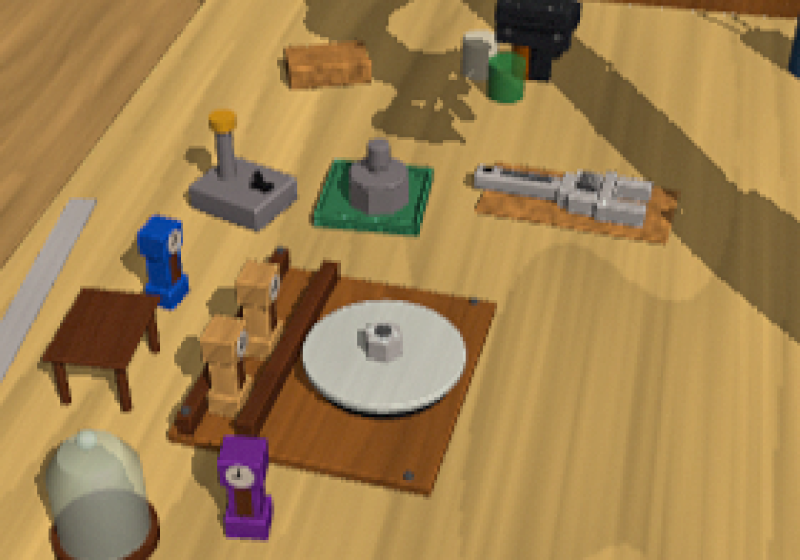

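The wrench lies flat on the mat (600,195), the cover is in the tray (378,180), and both oak cases still stand at (258,300) and (225,360). The bar has moved off them. Next I'll pick the cases by their hoods.

```bash
python3 - <<'E'
from h import *
plan((.661,.0025,.17),86.7,8)
E
```

```text
mm/row 46.7 deg/row 0.13
[0.0513, 0.0278, -0.0017, 0.0003, -0.0001, -0.0006]
[0.0512, 0.0279, -0.0018, 0.0003, -0.0001, -0.0006]
[0.0512, 0.028, -0.0018, 0.0003, -0.0001, -0.0006]
[0.0511, 0.0281, -0.0018, 0.0003, -0.0001, -0.0006]
[0.051, 0.0282, -0.0019, 0.0003, -0.0001, -0.0006]
[0.051, 0.0283, -0.0019, 0.0003, -0.0001, -0.0006]
[0.0509, 0.0284, -0.0019, 0.0003, -0.0001, -0.0006]
[0.0509, 0.0285, -0.002, 0.0003, -0.0001, -0.0006]
```

Request:
apply_moves(
  series=[
    {"x": 0.051,"y": 0.028,"z": -0.003,"wx": 0,"wy": 0,"wz": 0,"fingers": 0.2},
    {"x": 0.051,"y": 0.028,"z": -0.003,"wx": 0,"wy": 0,"wz": 0,"fingers": 0.2},
    {"x": 0.051,"y": 0.028,"z": -0.003,"wx": 0,"wy": 0,"wz": 0,"fingers": 0.2},
    {"x": 0.051,"y": 0.028,"z": -0.002,"wx": 0,"wy": 0,"wz": 0,"fingers": 0.2},
    {"x": 0.051,"y": 0.028,"z": -0.002,"wx": 0,"wy": 0,"wz": 0,"fingers": 0.2},
    {"x": 0.051,"y": 0.028,"z": -0.002,"wx": 0,"wy": 0,"wz": 0,"fingers": 0.2},
    {"x": 0.05,"y": 0.028,"z": -0.002,"wx": 0,"wy": 0,"wz": 0,"fingers": 0.2},
    {"x": 0.046,"y": 0.026,"z": -0.002,"wx": 0,"wy": 0,"wz": 0,"fingers": 0.2},
  ],
)

```text
clock: 34.55
tool_pos: [0.663, -0.0019, 0.1733]
eef_rot: [0.736, 0.677, -0.0, 0.003]
contact_force: [0.1, -1.6, -0.2]
opening: 0.602
```

```bash
python3 - <<'E'
from h import *
st();plan((.661,.0025,.115),86.7,4)
E
```

```text
t 34.55 p [ 0.663  -0.0019  0.1733] q [ 0.33  0.92 -0.81  1.49  0.74  1.05  0.83] op 0.602 F [ 0.1 -1.6 -0.2]
toolx [ 0.082  0.997 -0.004] z [ 0.004 -0.004 -1.   ]
mm/row 14.6 deg/row 0.36
[0.0014, -0.0008, 0.0182, 0.0003, 0.0003, -0.002]
[0.0014, -0.0008, 0.0182, 0.0003, 0.0003, -0.002]
[0.0013, -0.0008, 0.0182, 0.0003, 0.0003, -0.002]
[0.0013, -0.0007, 0.0182, 0.0003, 0.0003, -0.002]
```

Request:
apply_moves(
  series=[
    {"x": 0.0014,"y": -0.0008,"z": 0.018,"wx": 0,"wy": 0,"wz": 0.001,"fingers": 0.2},
    {"x": 0.0014,"y": -0.0008,"z": 0.018,"wx": 0,"wy": 0,"wz": 0.001,"fingers": 0.2},
    {"x": 0.0014,"y": -0.0008,"z": 0.018,"wx": 0,"wy": 0,"wz": 0.001,"fingers": 0.2},
    {"x": 0.0013,"y": -0.0007,"z": 0.016,"wx": 0,"wy": 0,"wz": 0.001,"fingers": 0.2},
    {"x": 0,"y": 0,"z": 0,"wx": 0,"wy": 0,"wz": 0,"fingers": 0.2},
  ],
)

```text
clock: 35.17
tool_pos: [0.6593, 0.0031, 0.1125]
eef_rot: [0.739, 0.673, -0.001, 0.002]
contact_force: [-0.0, -0.5, -0.4]
opening: 0.602
```

```bash
python3 - <<'E'
from h import *
st();plan((.661,.0025,.067),86.7,4)
E
```

```text
t 35.17 p [0.6593 0.0031 0.1125] q [ 0.3   0.99 -0.77  1.54  0.8   0.95  0.76] op 0.602 F [-0.  -0.5 -0.4]
toolx [ 0.093  0.996 -0.004] z [ 0.001 -0.004 -1.   ]
mm/row 11.4 deg/row 0.51
[-0.0001, 0.0005, 0.0142, 0.0001, 0.0004, -0.0028]
[-0.0001, 0.0005, 0.0142, 0.0001, 0.0004, -0.0028]
[-0.0001, 0.0005, 0.0142, 0.0001, 0.0004, -0.0028]
[-0.0001, 0.0005, 0.0142, 0.0001, 0.0004, -0.0028]
```

Request:
apply_moves(
  series=[
    {"x": 0,"y": 0.0005,"z": 0.014,"wx": 0,"wy": 0,"wz": -0.003,"fingers": 0.2},
    {"x": 0,"y": 0.0005,"z": 0.014,"wx": 0,"wy": 0,"wz": -0.003,"fingers": 0.2},
    {"x": 0,"y": 0.0005,"z": 0.014,"wx": 0,"wy": 0,"wz": -0.003,"fingers": 0.2},
    {"x": 0,"y": 0.0005,"z": 0.014,"wx": 0,"wy": 0,"wz": -0.003,"fingers": 0.2},
    {"x": 0,"y": 0,"z": 0,"wx": 0,"wy": 0,"wz": 0,"fingers": -1},
    {"x": 0,"y": 0,"z": 0,"wx": 0,"wy": 0,"wz": 0,"fingers": -1},
    {"x": 0,"y": 0,"z": 0,"wx": 0,"wy": 0,"wz": 0,"fingers": -1},
    {"x": 0,"y": 0,"z": 0,"wx": 0,"wy": 0,"wz": 0,"fingers": -1},
  ],
  force=25,
)

```text
clock: 36.17
tool_pos: [0.6619, 0.0023, 0.0656]
eef_rot: [0.726, 0.688, -0.001, 0.002]
contact_force: [0.5, -1.1, -0.4]
opening: 0.383
```

Request:
apply_moves(
  series=[
    {"x": 0,"y": 0,"z": -0.02,"wx": 0,"wy": 0,"wz": 0,"fingers": -1},
    {"x": 0,"y": 0,"z": -0.04,"wx": 0,"wy": 0,"wz": 0,"fingers": -1},
    {"x": 0,"y": 0,"z": -0.05,"wx": 0,"wy": 0,"wz": 0,"fingers": -1},
    {"x": 0,"y": 0,"z": -0.06,"wx": 0,"wy": 0,"wz": 0,"fingers": -1},
  ],
)

```text
clock: 36.67
tool_pos: [0.6598, 0.0024, 0.2052]
eef_rot: [0.726, 0.688, -0.003, 0.001]
contact_force: [0.8, -0.5, -0.4]
opening: 0.382
```

```bash
python3 - <<'E'
from h import *
st();plan((.49,.321,.2),87,10)
E
```

```text
t 36.67 p [0.6598 0.0024 0.2052] q [ 0.33  0.89 -0.84  1.46  0.71  1.11  0.87] op 0.382 F [ 0.8 -0.5 -0.4]
toolx [ 0.053  0.999 -0.005] z [-0.003 -0.005 -1.   ]
mm/row 36.1 deg/row 0.03
[0.0386, -0.0233, 0.0005, -0.0001, 0.0002, -0.0]
[0.0386, -0.0233, 0.0005, -0.0001, 0.0002, -0.0]
[0.0387, -0.0233, 0.0005, -0.0001, 0.0002, -0.0]
[0.0387, -0.0233, 0.0005, -0.0001, 0.0002, -0.0]
[0.0387, -0.0233, 0.0006, -0.0001, 0.0002, -0.0]
[0.0387, -0.0233, 0.0006, -0.0001, 0.0002, -0.0]
[0.0387, -0.0233, 0.0006, -0.0001, 0.0002, -0.0]
[0.0387, -0.0233, 0.0006, -0.0001, 0.0002, -0.0]
[0.0387, -0.0233, 0.0006, -0.0001, 0.0002, -0.0]
[0.0387, -0.0233, 0.0006, -0.0001, 0.0002, -0.0]
```

Request:
apply_moves(
  series=[
    {"x": 0.0385,"y": -0.0233,"z": 0,"wx": 0,"wy": 0,"wz": 0,"fingers": -1},
    {"x": 0.0385,"y": -0.0233,"z": 0,"wx": 0,"wy": 0,"wz": 0,"fingers": -1},
    {"x": 0.0385,"y": -0.0233,"z": 0,"wx": 0,"wy": 0,"wz": 0,"fingers": -1},
    {"x": 0.0385,"y": -0.0233,"z": 0,"wx": 0,"wy": 0,"wz": 0,"fingers": -1},
    {"x": 0.0385,"y": -0.0233,"z": 0,"wx": 0,"wy": 0,"wz": 0,"fingers": -1},
    {"x": 0.0385,"y": -0.0233,"z": 0,"wx": 0,"wy": 0,"wz": 0,"fingers": -1},
    {"x": 0.0385,"y": -0.0233,"z": 0,"wx": 0,"wy": 0,"wz": 0,"fingers": -1},
    {"x": 0.0385,"y": -0.0233,"z": 0,"wx": 0,"wy": 0,"wz": 0,"fingers": -1},
  ],
)

```text
clock: 37.67
tool_pos: [0.5266, 0.264, 0.2196]
eef_rot: [0.728, 0.685, 0.007, 0.007]
contact_force: [-0.1, -0.1, -0.3]
opening: 0.382
```

Request:
apply_moves(
  series=[
    {"x": 0.0385,"y": -0.0233,"z": 0.01,"wx": 0,"wy": 0,"wz": 0,"fingers": -1},
    {"x": 0.034,"y": -0.0233,"z": 0.02,"wx": 0,"wy": 0,"wz": 0,"fingers": -1},
    {"x": 0,"y": 0,"z": 0.03,"wx": 0,"wy": 0,"wz": 0,"fingers": -1},
    {"x": 0,"y": 0,"z": 0.03,"wx": 0,"wy": 0,"wz": 0,"fingers": -1},
    {"x": 0,"y": 0,"z": 0.03,"wx": 0,"wy": 0,"wz": 0,"fingers": -1},
  ],
)

```text
clock: 38.3
tool_pos: [0.4929, 0.335, 0.1303]
eef_rot: [0.725, 0.688, 0.015, 0.006]
contact_force: [0.7, -0.0, -0.5]
opening: 0.384
```

```bash
python3 - <<'E'
from h import *
st();plan((.49,.321,.063),87,3)
E
```

```text
t 38.3 p [0.4929 0.335  0.1303] q [-0.28  0.88 -0.73  1.76  0.82  0.8   0.1 ] op 0.384 F [ 0.7 -0.  -0.5]
toolx [0.052 0.999 0.013] z [ 0.03   0.012 -0.999]
mm/row 22.9 deg/row 0.61
[-0.0063, -0.0017, 0.0279, 0.0031, -0.0014, 0.0001]
[-0.0061, -0.0015, 0.028, 0.0031, -0.0014, 0.0001]
[-0.006, -0.0012, 0.028, 0.0031, -0.0014, 0.0001]
```

Request:
apply_moves(
  series=[
    {"x": -0.006,"y": -0.0015,"z": 0.028,"wx": 0.003,"wy": -0.0014,"wz": 0,"fingers": -1},
    {"x": -0.006,"y": -0.0015,"z": 0.028,"wx": 0.003,"wy": -0.0014,"wz": 0,"fingers": -1},
    {"x": -0.006,"y": -0.0015,"z": 0.024,"wx": 0.003,"wy": -0.0014,"wz": 0,"fingers": -1},
    {"x": 0,"y": 0,"z": 0.002,"wx": 0,"wy": 0,"wz": 0,"fingers": -1},
    {"x": 0,"y": 0,"z": 0.002,"wx": 0,"wy": 0,"wz": 0,"fingers": -1},
  ],
)

```text
clock: 38.92
tool_pos: [0.4904, 0.3203, 0.0602]
eef_rot: [0.725, 0.688, -0.0, 0.0]
contact_force: [0.3, 1.1, -0.8]
opening: 0.381
```

```bash
python3 - <<'E'
from h import *
st()
E
```

```text
t 38.92 p [0.4904 0.3203 0.0602] q [-0.29  0.98 -0.66  1.79  0.9   0.7   0.05] op 0.381 F [ 0.3  1.1 -0.8]
toolx [ 0.053  0.999 -0.   ] z [ 0. -0. -1.]
```

Floor contact should be at about z = 0.058–0.059. I'll go 2 mm lower, release and lift.

Request:
apply_moves(
  series=[
    {"x": 0,"y": 0,"z": 0.0025,"wx": 0,"wy": 0,"wz": 0,"fingers": -1},
    {"x": 0,"y": 0,"z": 0,"wx": 0,"wy": 0,"wz": 0,"fingers": 0.2},
    {"x": 0,"y": 0,"z": 0,"wx": 0,"wy": 0,"wz": 0,"fingers": 0.2},
    {"x": 0,"y": 0,"z": 0,"wx": 0,"wy": 0,"wz": 0,"fingers": 0.2},
    {"x": 0,"y": 0,"z": -0.03,"wx": 0,"wy": 0,"wz": 0,"fingers": 0.2},
    {"x": 0,"y": 0,"z": -0.05,"wx": 0,"wy": 0,"wz": 0,"fingers": 0.2},
    {"x": 0,"y": 0,"z": -0.06,"wx": 0,"wy": 0,"wz": 0,"fingers": 0.2},
    {"x": 0,"y": 0,"z": -0.02,"wx": 0,"wy": 0,"wz": 0,"fingers": 0.2},
  ],
)

```text
clock: 39.92
tool_pos: [0.49, 0.3211, 0.1904]
eef_rot: [0.725, 0.689, 0.0, 0.0]
contact_force: [0.1, -0.9, -0.4]
opening: 0.6
```

```bash
cat >> h.py <<'E'
def look(f):
    for n,off in(("side",-np.array([.0008,.0015,0])),("top",np.array([.002,.002,0]))):
        p,d=snap(n,f+n); A=cloud(n,d)+off; x,y,z=A[...,0],A[...,1],A[...,2]; hsv=cv2.cvtColor(p,cv2.COLOR_RGB2HSV)
        m=(z>.06)&(z<.102)&(d>0)&(x>.33)&(x<.75)&(y>-.12)&(y<.45); k,l,s,_=cv2.connectedComponentsWithStats(m.astype(np.uint8))
        for i in range(1,k):
            if s[i,4]>40: q=A[l==i]; print(n,s[i,4],"mid",((q.min(0)+q.max(0))/2).round(3),"ext",np.ptp(q,axis=0).round(3),"rgb",np.median(p[l==i],0))
E
python3 - <<'E'
from h import *
st(); look("l1"); plan((.6645,.0815,.2),87,8)
E
```

```text
t 39.92 p [0.49   0.3211 0.1904] q [-0.22  0.81 -0.8   1.72  0.71  0.93  0.21] op 0.6 F [ 0.1 -0.9 -0.4]
toolx [0.051 0.999 0.   ] z [ 0.  0. -1.]
side 275 mid [0.664 0.082 0.08 ] ext [0.032 0.037 0.04 ] rgb [87. 64. 34.]
side 812 mid [0.714 0.244 0.081] ext [0.066 0.061 0.042] rgb [133. 131. 109.]
side 165 mid [0.617 0.202 0.075] ext [0.023 0.034 0.028] rgb [62. 27. 67.]
side 374 mid [0.49  0.322 0.078] ext [0.032 0.036 0.033] rgb [151. 110.  59.]
top 495 mid [0.716 0.238 0.081] ext [0.066 0.071 0.042] rgb [123. 118. 104.]
top 152 mid [0.665 0.081 0.087] ext [0.032 0.034 0.029] rgb [112.  82.  47.]
top 135 mid [0.614 0.201 0.078] ext [0.035 0.033 0.034] rgb [76. 33. 84.]
mm/row 37.0 deg/row 0.01
[-0.0359, 0.0292, -0.0017, -0.0, 0.0, 0.0]
[-0.0359, 0.0292, -0.0017, -0.0, 0.0, 0.0]
[-0.0359, 0.0292, -0.0017, -0.0, 0.0, 0.0]
[-0.0359, 0.0292, -0.0017, -0.0, 0.0, 0.0]
[-0.0359, 0.0292, -0.0017, -0.0, 0.0, 0.0]
[-0.0359, 0.0292, -0.0017, -0.0, 0.0, 0.0]
[-0.0359, 0.0292, -0.0017, -0.0, 0.0, 0.0]
[-0.0359, 0.0292, -0.0017, -0.0, 0.0, 0.0]
```

Request:
apply_moves(
  series=[
    {"x": -0.036,"y": 0.029,"z": -0.002,"wx": 0,"wy": 0,"wz": 0,"fingers": 0.2},
    {"x": -0.036,"y": 0.029,"z": -0.002,"wx": 0,"wy": 0,"wz": 0,"fingers": 0.2},
    {"x": -0.036,"y": 0.029,"z": -0.002,"wx": 0,"wy": 0,"wz": 0,"fingers": 0.2},
    {"x": -0.036,"y": 0.029,"z": -0.002,"wx": 0,"wy": 0,"wz": 0,"fingers": 0.2},
    {"x": -0.036,"y": 0.029,"z": -0.002,"wx": 0,"wy": 0,"wz": 0,"fingers": 0.2},
    {"x": -0.036,"y": 0.029,"z": -0.002,"wx": 0,"wy": 0,"wz": 0,"fingers": 0.2},
    {"x": -0.036,"y": 0.029,"z": -0.002,"wx": 0,"wy": 0,"wz": 0,"fingers": 0.2},
    {"x": -0.033,"y": 0.027,"z": 0,"wx": 0,"wy": 0,"wz": 0,"fingers": 0.2},
  ],
)

```text
clock: 41.02
tool_pos: [0.6602, 0.0746, 0.184]
eef_rot: [0.722, 0.692, -0.012, -0.003]
contact_force: [0.4, 0.6, -0.0]
opening: 0.598
```

```bash
python3 - <<'E'
from h import *
st(); plan((.664,.0815,.115),86.7,4)
E
```

```text
t 41.02 p [0.6602 0.0746 0.184 ] q [ 0.21  0.93 -0.82  1.44  0.71  1.11  0.78] op 0.598 F [ 0.4  0.6 -0. ]
toolx [ 0.043  0.999 -0.013] z [-0.021 -0.012 -1.   ]
mm/row 17.4 deg/row 0.41
[0.0025, 0.0015, 0.0215, -0.0017, 0.001, 0.0012]
[0.0024, 0.0014, 0.0215, -0.0017, 0.001, 0.0012]
[0.0024, 0.0013, 0.0215, -0.0017, 0.001, 0.0012]
[0.0023, 0.0012, 0.0215, -0.0017, 0.001, 0.0012]
```

Request:
apply_moves(
  series=[
    {"x": 0.0025,"y": 0.0013,"z": 0.0215,"wx": -0.0017,"wy": 0.001,"wz": 0.0012,"fingers": 0.2},
    {"x": 0.0024,"y": 0.0013,"z": 0.0215,"wx": -0.0017,"wy": 0.001,"wz": 0.0012,"fingers": 0.2},
    {"x": 0.0024,"y": 0.0013,"z": 0.0215,"wx": -0.0017,"wy": 0.001,"wz": 0.0012,"fingers": 0.2},
    {"x": 0.0023,"y": 0.0012,"z": 0.019,"wx": -0.0017,"wy": 0.001,"wz": 0.0012,"fingers": 0.2},
    {"x": 0,"y": 0,"z": 0,"wx": 0,"wy": 0,"wz": 0,"fingers": 0.2},
  ],
)

```text
clock: 41.65
tool_pos: [0.6588, 0.0814, 0.1054]
eef_rot: [0.727, 0.687, -0.005, -0.002]
contact_force: [-0.9, 1.1, -0.2]
opening: 0.597
```

```bash
python3 - <<'E'
from h import *
st(); plan((.664,.0815,.067),86.7,4)
E
```

```text
t 41.65 p [0.6588 0.0814 0.1054] q [ 0.18  1.01 -0.77  1.51  0.8   0.96  0.69] op 0.597 F [-0.9  1.1 -0.2]
toolx [ 0.057  0.998 -0.003] z [-0.01  -0.003 -1.   ]
mm/row 9.7 deg/row 0.15
[0.0002, 0.0017, 0.012, -0.0008, 0.0003, 0.0]
[0.0002, 0.0017, 0.012, -0.0008, 0.0003, 0.0]
[0.0001, 0.0017, 0.012, -0.0008, 0.0003, 0.0]
[0.0001, 0.0016, 0.012, -0.0008, 0.0003, 0.0]
```

Request:
apply_moves(
  series=[
    {"x": 0,"y": 0.0017,"z": 0.012,"wx": -0.0008,"wy": 0,"wz": 0,"fingers": 0.2},
    {"x": 0,"y": 0.0017,"z": 0.012,"wx": -0.0008,"wy": 0,"wz": 0,"fingers": 0.2},
    {"x": 0,"y": 0.0017,"z": 0.012,"wx": -0.0008,"wy": 0,"wz": 0,"fingers": 0.2},
    {"x": 0,"y": 0.0016,"z": 0.012,"wx": -0.0008,"wy": 0,"wz": 0,"fingers": 0.2},
    {"x": 0,"y": 0,"z": 0,"wx": 0,"wy": 0,"wz": 0,"fingers": -1},
    {"x": 0,"y": 0,"z": 0,"wx": 0,"wy": 0,"wz": 0,"fingers": -1},
    {"x": 0,"y": 0,"z": 0,"wx": 0,"wy": 0,"wz": 0,"fingers": -1},
    {"x": 0,"y": 0,"z": 0,"wx": 0,"wy": 0,"wz": 0,"fingers": -1},
  ],
  force=25,
)

```text
clock: 42.65
tool_pos: [0.6653, 0.0819, 0.0658]
eef_rot: [0.727, 0.687, 0.0, 0.002]
contact_force: [-0.6, -1.2, -0.6]
opening: 0.387
```

Request:
apply_moves(
  series=[
    {"x": 0,"y": 0,"z": -0.02,"wx": 0,"wy": 0,"wz": 0,"fingers": -1},
    {"x": 0,"y": 0,"z": -0.04,"wx": 0,"wy": 0,"wz": 0,"fingers": -1},
    {"x": 0,"y": 0,"z": -0.05,"wx": 0,"wy": 0,"wz": 0,"fingers": -1},
    {"x": 0,"y": 0,"z": -0.06,"wx": 0,"wy": 0,"wz": 0,"fingers": -1},
    {"x": 0,"y": 0,"z": -0.01,"wx": 0,"wy": 0,"wz": 0,"fingers": -1},
  ],
)

```text
clock: 43.28
tool_pos: [0.6648, 0.0831, 0.2185]
eef_rot: [0.727, 0.687, 0.002, 0.002]
contact_force: [-0.6, -0.1, -1.0]
opening: 0.385
```

```bash
python3 - <<'E'
from h import *
st(); plan((.412,.321,.21),87,10)
E
```

```text
t 43.27 p [0.6648 0.0831 0.2185] q [ 0.21  0.88 -0.84  1.42  0.69  1.14  0.77] op 0.385 F [-0.6 -0.1 -1. ]
toolx [ 0.056  0.998 -0.001] z [ 0.005 -0.001 -1.   ]
mm/row 34.7 deg/row 0.04
[0.0279, -0.0332, 0.0009, 0.0002, 0.0, -0.0001]
[0.0279, -0.0332, 0.0009, 0.0002, 0.0, -0.0001]
[0.028, -0.0332, 0.0009, 0.0002, 0.0, -0.0001]
[0.028, -0.0332, 0.0009, 0.0002, 0.0, -0.0001]
[0.028, -0.0332, 0.0009, 0.0002, 0.0, -0.0001]
[0.028, -0.0332, 0.001, 0.0002, 0.0, -0.0001]
[0.028, -0.0332, 0.001, 0.0002, 0.0, -0.0001]
[0.028, -0.0331, 0.001, 0.0002, 0.0, -0.0001]
[0.028, -0.0331, 0.001, 0.0002, 0.0, -0.0001]
[0.028, -0.0331, 0.001, 0.0002, 0.0, -0.0001]
```

Request:
apply_moves(
  series=[
    {"x": 0.028,"y": -0.033,"z": 0,"wx": 0,"wy": 0,"wz": 0,"fingers": -1},
    {"x": 0.028,"y": -0.033,"z": 0,"wx": 0,"wy": 0,"wz": 0,"fingers": -1},
    {"x": 0.028,"y": -0.033,"z": 0,"wx": 0,"wy": 0,"wz": 0,"fingers": -1},
    {"x": 0.028,"y": -0.033,"z": 0,"wx": 0,"wy": 0,"wz": 0,"fingers": -1},
    {"x": 0.028,"y": -0.033,"z": 0,"wx": 0,"wy": 0,"wz": 0,"fingers": -1},
    {"x": 0.028,"y": -0.033,"z": 0,"wx": 0,"wy": 0,"wz": 0,"fingers": -1},
    {"x": 0.028,"y": -0.033,"z": 0,"wx": 0,"wy": 0,"wz": 0,"fingers": -1},
    {"x": 0.028,"y": -0.033,"z": 0,"wx": 0,"wy": 0,"wz": 0,"fingers": -1},
  ],
)

```text
clock: 44.28
tool_pos: [0.4589, 0.2751, 0.2177]
eef_rot: [0.729, 0.685, 0.001, 0.004]
contact_force: [1.0, 0.5, -0.9]
opening: 0.381
```

Request:
apply_moves(
  series=[
    {"x": 0.024,"y": -0.033,"z": 0,"wx": 0,"wy": 0,"wz": 0,"fingers": -1},
    {"x": 0.02,"y": -0.03,"z": 0,"wx": 0,"wy": 0,"wz": 0,"fingers": -1},
    {"x": 0,"y": 0,"z": 0,"wx": 0,"wy": 0,"wz": 0,"fingers": -1},
  ],
)

```text
clock: 44.65
tool_pos: [0.4061, 0.3161, 0.2178]
eef_rot: [0.727, 0.687, 0.0, 0.003]
contact_force: [0.7, 0.4, -0.7]
opening: 0.387
```

```bash
python3 - <<'E'
from h import *
st(); plan((.412,.321,.063),87,7)
E
```

```text
t 44.65 p [0.4061 0.3161 0.2178] q [-0.26  0.69 -0.83  1.9   0.68  0.86  0.07] op 0.387 F [ 0.7  0.4 -0.7]
toolx [ 0.056  0.998 -0.004] z [ 0.005 -0.004 -1.   ]
mm/row 22.1 deg/row 0.06
[0.001, 0.0008, 0.0276, 0.0002, 0.0002, -0.0002]
[0.001, 0.0009, 0.0276, 0.0002, 0.0002, -0.0002]
[0.001, 0.0009, 0.0276, 0.0002, 0.0002, -0.0002]
[0.001, 0.0009, 0.0276, 0.0002, 0.0002, -0.0002]
[0.001, 0.0009, 0.0276, 0.0002, 0.0002, -0.0002]
[0.001, 0.001, 0.0276, 0.0002, 0.0002, -0.0002]
[0.0009, 0.001, 0.0276, 0.0002, 0.0002, -0.0002]
```

Request:
apply_moves(
  series=[
    {"x": 0.001,"y": 0.0009,"z": 0.0275,"wx": 0,"wy": 0,"wz": 0,"fingers": -1},
    {"x": 0.001,"y": 0.0009,"z": 0.0275,"wx": 0,"wy": 0,"wz": 0,"fingers": -1},
    {"x": 0.001,"y": 0.0009,"z": 0.0275,"wx": 0,"wy": 0,"wz": 0,"fingers": -1},
    {"x": 0.001,"y": 0.0009,"z": 0.0275,"wx": 0,"wy": 0,"wz": 0,"fingers": -1},
    {"x": 0.001,"y": 0.0009,"z": 0.0275,"wx": 0,"wy": 0,"wz": 0,"fingers": -1},
    {"x": 0.001,"y": 0.001,"z": 0.0275,"wx": 0,"wy": 0,"wz": 0,"fingers": -1},
    {"x": 0.001,"y": 0.001,"z": 0.022,"wx": 0,"wy": 0,"wz": 0,"fingers": -1},
    {"x": 0,"y": 0,"z": 0,"wx": 0,"wy": 0,"wz": 0,"fingers": -1},
  ],
)

```text
clock: 45.65
tool_pos: [0.4226, 0.3114, 0.0627]
eef_rot: [0.731, 0.682, -0.0, 0.009]
contact_force: [-0.8, -0.7, -0.3]
opening: 0.385
```

```bash
python3 - <<'E'
from h import *
st(); plan((.412,.321,.058),87,2)
E
```

```text
t 45.65 p [0.4226 0.3114 0.0627] q [-0.39  0.91 -0.59  1.98  0.99  0.58 -0.18] op 0.385 F [-0.8 -0.7 -0.3]
toolx [ 0.068  0.998 -0.012] z [ 0.012 -0.013 -1.   ]
mm/row 7.5 deg/row 0.68
[0.0056, -0.0071, 0.0028, 0.002, 0.002, -0.0026]
[0.0056, -0.007, 0.0029, 0.002, 0.002, -0.0026]
```

Request:
apply_moves(
  series=[
    {"x": 0,"y": 0,"z": 0.004,"wx": 0.003,"wy": 0.003,"wz": 0,"fingers": -1},
    {"x": 0,"y": 0,"z": 0.003,"wx": 0,"wy": 0,"wz": 0,"fingers": -1},
    {"x": 0,"y": 0,"z": 0,"wx": 0,"wy": 0,"wz": 0,"fingers": 0.2},
    {"x": 0,"y": 0,"z": 0,"wx": 0,"wy": 0,"wz": 0,"fingers": 0.2},
    {"x": 0,"y": 0,"z": 0,"wx": 0,"wy": 0,"wz": 0,"fingers": 0.2},
    {"x": 0,"y": 0,"z": -0.03,"wx": 0,"wy": 0,"wz": 0,"fingers": 0.2},
    {"x": 0,"y": 0,"z": -0.05,"wx": 0,"wy": 0,"wz": 0,"fingers": 0.2},
    {"x": 0,"y": 0,"z": -0.06,"wx": 0,"wy": 0,"wz": 0,"fingers": 0.2},
  ],
)

```text
clock: 46.65
tool_pos: [0.4226, 0.3098, 0.1711]
eef_rot: [0.731, 0.682, -0.002, 0.002]
contact_force: [1.4, 1.7, -0.3]
opening: 0.599
```

Request:
apply_moves(
  series=[
    {"x": -0.04,"y": 0,"z": -0.06,"wx": 0,"wy": 0,"wz": 0,"fingers": 0.2},
    {"x": -0.06,"y": 0,"z": -0.01,"wx": 0,"wy": 0,"wz": 0,"fingers": 0.2},
    {"x": -0.06,"y": 0,"z": 0,"wx": 0,"wy": 0,"wz": 0,"fingers": 0.2},
    {"x": -0.06,"y": 0,"z": 0,"wx": 0,"wy": 0,"wz": 0,"fingers": 0.2},
    {"x": 0,"y": 0,"z": 0,"wx": 0,"wy": 0,"wz": 0,"fingers": 0.2},
  ],
)

```text
clock: 47.28
tool_pos: [0.4111, 0.1321, 0.2329]
eef_rot: [0.731, 0.683, 0.003, 0.003]
contact_force: [-0.7, 1.2, -0.1]
opening: 0.599
```

```bash
python3 - <<'E'
from h import *
st(); look("l2")
p=cv2.imread("pics/l2side.png"); cv2.imwrite("pics/c16.png",cv2.convertScaleAbs(cv2.resize(p[80:400,80:460],(760,600)),alpha=1.3))
d=np.load("pics/l2side_d.npy") if 0 else np.load("pics/l2side_d.npy"); A=cloud("side",d)-[.0008,.0015,0]; x,y,z=A[...,0],A[...,1],A[...,2]
m=(abs(x-.617)<.045)&(abs(y+.266)<.045)&(z>.045)&(z<.09); q=A[m]; print("knob",((q.min(0)+q.max(0))/2).round(3),q[:,2].max())
m=(abs(x-.43)<.13)&(abs(y+.31)<.06)&(z>.014)&(z<.04); q=A[m]; print("wrench",q.min(0).round(3),q.max(0).round(3),np.median(q[:,2]))
E
```

```text
t 47.27 p [0.4111 0.1321 0.2329] q [ 0.16  0.57 -0.89  2.11  0.67  0.76  0.33] op 0.599 F [-0.7  1.2 -0.1]
toolx [ 0.067  0.998 -0.   ] z [ 0.008 -0.001 -1.   ]
side 811 mid [0.715 0.244 0.081] ext [0.069 0.062 0.042] rgb [128. 127. 104.]
side 293 mid [0.611 0.202 0.074] ext [0.037 0.034 0.028] rgb [ 86.  32. 105.]
side 377 mid [0.489 0.322 0.08 ] ext [0.033 0.036 0.029] rgb [143. 105.  56.]
side 376 mid [0.424 0.311 0.079] ext [0.032 0.037 0.03 ] rgb [144. 105.  56.]
top 506 mid [0.716 0.238 0.081] ext [0.068 0.072 0.042] rgb [122. 118. 101.]
top 166 mid [0.613 0.201 0.077] ext [0.037 0.035 0.032] rgb [104.   41.  117.5]
top 181 mid [0.491 0.321 0.08 ] ext [0.032 0.035 0.035] rgb [161. 124.  74.]
top 160 mid [0.425 0.31  0.082] ext [0.03  0.035 0.032] rgb [162. 125.  73.]
knob [ 0.617 -0.265  0.06 ] 0.07497588079715178
wrench [ 0.337 -0.345  0.014] [ 0.52  -0.269  0.034] 0.023399832650170205
```

View pics/c16.png

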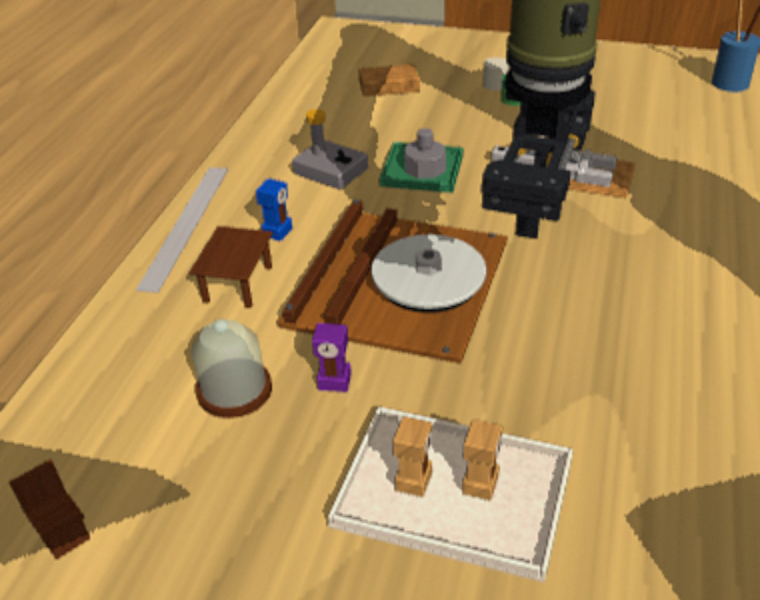

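Both cases stand in the white tray (412,455) and (482,460), with the cover and wrench in place and the bystanders untouched. One last bar check, then I'll hand in.

```bash
python3 - <<'E'
from h import *
for f in("side0","side15","l2side"):
    A=cloud("side",np.load(f"pics/{f}_d.npy"))-[.0008,.0015,0]; Q=A-[.547,.0108,0]; u=Q@[.998,-.058,0]; v=Q@[.058,.998,0]; z=A[...,2]
    m=(v>-.02)&(v<.11)&(u>.065)&(u<.103)&(z>.0315)&(z<.037); print(f,m.sum(),np.percentile(u[m],[5,50,95]).round(4))
print(finish_job())
E
```

```text
side0 255 [0.0819 0.0901 0.1007]
side15 272 [0.0771 0.0856 0.101 ]
l2side 227 [0.0768 0.0837 0.0918]
the job is handed in; nothing more can be done
None
```

I did every step of the task and handed the job in at about 47 s of the 210 s allowed. `finish_job()` gives no verdict, so the result below rests on my own camera checks.

**What I did:**
- I stood the cover in the green pin tray.
- I put the wrench on the nut, rolled the worm in five strokes until it stalled, and swung the wrench about 52° counter-clockwise.
- I moved both oak cases into the white tray. Only two were on the clamp.

**Last checks:**
- **Nut:** the clamp bar drew back about 4.5–5 mm, which puts the nut at roughly 0.9 rad slack (0.65 needed). This is worked out from the bar; I could not read the nut directly.
- **Jaw fit:** the opening came out at about 29–31 mm from the depth images and the stalled worm, below the 32 mm limit but not read directly.
- **Clock cases:** both stand upright inside the white tray, about 66 mm apart.
- **Cover:** it stands upright within about 5 mm of the pin tray's centre.
- **Wrench:** it lies flat on the cork mat, but with its handle pointing away from the robot, the reverse of how it started. I turned it because joint 6 ran close to its limit on that side.
- **Bystanders:** the bell jar, lamp base, dining table and the blue and purple look-alikes appear unmoved.

**What went wrong:** the first pull to take the wrench off the nut jammed at about 18 N. Turning the wrench back about 3° freed it.

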